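# Fit the missing post of the brush rail by its socket depth

## Robot

A 6-joint arm with a two-finger parallel gripper is mounted at the origin on a cart in front of the work surface, level with it; the furniture and walls round the work are solid. World frame = base frame: x ahead of the robot, y to its left, z up, the work surface at z = 0. Lengths are in m, angles in rad, forces in N, time in s.
With the tool pointing down it reaches from about 0.35 to 0.775 m from the base axis. Payload 7.3 kg.
Tool frame: the origin (TCP) lies midway between the tips of the shut fingers; the grasp point (between the pads) lies robot.grasp_offset behind it (robot.grasp_offset is the distance from the TCP to the grasp point, in m); z points along the fingers, x is the direction in which the jaws open and shut, and the axes are right-handed (so a half turn about z gives the same grasp; the last joint's range is limited). The gripper opens to 92 mm and grips with 3 to 60 N. Pads are 19 mm wide; open, the fingers measure 130 mm over their backs; the gripper's body (75 mm by 190 mm) begins 47 mm behind the grasp point.
Start: joints at [-1.403, 0.342, 1.524, -0, 1.275, -0.146], TCP at [0.162, -0.499, 0.227] pointing down, gripper open.
Joint ranges: [-2.53, 2.53], [-0.77, 2.02], [0.04, 2.7], [-1, 4.14], [0.28, 2.66], [-3.11, 3.11]. Speed limits (rad/s): [2.57, 2.57, 3.14, 3.14, 3.14, 3.14].

## Interface

Orientations are given as [roll, pitch, yaw] about the fixed x, y, z axes, in that order (R = Rz(yaw) Ry(pitch) Rx(roll)).
In Python, from cell import robot gives the robot as it stands. The module is installed in compiled form; this text tells all that it offers.
- The arm moves only by the tool move_arm, never from a script. Its argument "increments" is a list of rows, each a list of 7 numbers: the finger opening in mm, from 0 to 91.8, then the shift along the tool's x, y, z in mm, then the turn, a rotation vector about the tool's x, y, z in rad. A call has 1 to 12 rows; each row shifts and turns the pose as measured when the row begins, along the tool's axes as they then stand; what a row does not reach is not made up. A row lasts 1/8 s, in which the tool goes at most 62.5 mm and 10.7 degrees, less where a joint would pass 70% of its speed; a pose out of reach is approached as far as the arm can. A call is refused whole if a number of a shift passes 62.5 or a number of a turn 0.188, either way. A call with a gripper value outside its range is refused whole. The fingers move at their own pace and stop on an object; "newtons" is the grip in N (left out, the last holds). Time passes only in rows, so rows that do not move let the fingers close. It gives the time, the measured TCP pose, the force and the opening at its end, in the units of the state.
- robot.observe(): the state, without advancing time (a new reading comes with each control period).
- robot.read_camera(name): name is "scene" or "side" or "wrist"; returns a dict with "img" (420x560x3 uint8, red, green, blue), "fx", "fy", "cx", "cy" (pixels), "T" (4x4, takes a point from camera to world coordinates). Camera axes: x right, y down, z forward; pixel columns grow to the right and rows downward; lengths in m; the calibration is good to about 2 mm. The wrist camera is an equidistant fisheye: a pixel r from the principal point sees the ray r / f radians off the axis. A picture is of the moment at which its call begins. There is no depth.
- robot.hand_in(): hands the job in, once; it reports no verdict.
Trained networks look in the newest picture that a camera, given by its name, has taken for a name from the list of things; names that differ only in an ending like _2 or _b are one class to them, and where a whole thing is asked for, a point or a joint stands for the part that bears it (a point fixed in the world has none). Each returns a list of dicts, best first, with "conf" (0 to 1); they miss things now and then, are a little off and sometimes report something else, mostly with a low value. They report only what shows in the picture. A call takes as long as a camera call.
- robot.look_for(thing, camera): "rect" ([left, top, width, height] in pixels, round what is visible of it).
The state is a dict: "time": time; "qpos": joint angles; "qvel": joint speeds; "joint_efforts": joint torques, N m; "tool_pos": TCP position; "tool_rot": TCP orientation; "contact_force": force on the tool from outside, world axes, zero at the start; "torque": the same for the moment, N m; "opening": finger opening in m.
Only numpy, scipy, OpenCV 4.12 (cv2) and the standard library are available. Lean on these libraries where they do the work, as an engineer would, in place of code of your own. Each camera call takes 0.05 s, during which the arm holds its last target.

## Task

One post of the brush rail is missing, and its socket in the wooden base is a blind hole of unknown depth. Feel for the bottom of that socket with the depth rod and put the rod back upright in its stand; then take from the rack the one post that will stand level with the two fixed posts and set it upright in the socket, down on the bottom. Leave the other posts in the rack and do not disturb the things lying around.

Things in the scene. Friction and masses are not known exactly. Their poses are not given: they have to be found in the camera images.
- base: fixed wooden base of the brush rail: a block 60 x 136 mm (x, y), top 68 mm above the table, on a 78 x 156 x 12 mm plinth; origin at the centre of its underside. Two fixed posts, 18 mm thick, rise 45 mm above its top, 50 mm either side of the open socket along y
- socket (a point): centre of the mouth of the open socket, in the middle of the base's top: a vertical round blind hole, 23 mm wide, with a flat floor. Its depth is 18, 30, 42 or 54 mm and is not told: a post of 63, 75, 87 or 99 mm respectively stands level with the two fixed posts. Axes as the base's
- post_a_mid (a point): middle (half-way up, on the axis) of a loose, plain wooden post standing upright in the rack: round, 18 mm diameter, 63 mm long, foot slightly chamfered and top edge rounded; z points along it, to its top. The four posts (63, 75, 87, 99 mm) differ in length only and stand in any order in the rack
- post_b_mid (a point): middle (half-way up, on the axis) of a loose, plain wooden post standing upright in the rack: round, 18 mm diameter, 75 mm long, foot slightly chamfered and top edge rounded; z points along it, to its top. The four posts (63, 75, 87, 99 mm) differ in length only and stand in any order in the rack
- post_c_mid (a point): middle (half-way up, on the axis) of a loose, plain wooden post standing upright in the rack: round, 18 mm diameter, 87 mm long, foot slightly chamfered and top edge rounded; z points along it, to its top. The four posts (63, 75, 87, 99 mm) differ in length only and stand in any order in the rack
- post_d_mid (a point): middle (half-way up, on the axis) of a loose, plain wooden post standing upright in the rack: round, 18 mm diameter, 99 mm long, foot slightly chamfered and top edge rounded; z points along it, to its top. The four posts (63, 75, 87, 99 mm) differ in length only and stand in any order in the rack
- rack: fixed plywood rack, 52 x 204 x 20 mm (x, y, z), origin at the centre of its underside; four round recesses, 22 mm wide and 12 mm deep (floor 8 mm above the table), at y = -78, -26, 26 and 78 mm hold the four posts
- rod_grip (a point): middle of the handle of the loose depth rod, standing upright in its stand: a round wooden handle 16 mm in diameter and 40 mm long on a straight round shaft 9 mm in diameter; 165 mm long in all, this point is 145 mm above the tip; z points from the tip to the handle
- rod_tip: brass tip of the depth rod, 9 mm in diameter; the origin is the centre of the rod's flat lower end; z points up the rod
- stand_hole (a point): centre of the mouth of the hole in the rod's stand, a fixed dark wooden block 46 x 46 x 45 mm on a 64 mm square plinth; the hole is vertical, 12 mm wide with a 3 mm chamfer and 40 mm deep; the rod's tip stands on its floor
- ink_bottle: bystander: squeeze bottle of ink, 48 mm wide, 128 mm high, standing; origin under its centre
- tape_roll: bystander: roll of masking tape lying flat, 82 mm wide, 18 mm high; origin under its centre
- stone_seal: bystander: square stone seal standing, 24 x 24 x 55 mm; origin under its centre
- ink_stick: bystander: flat black ink stick, 22 x 85 x 10 mm (x, y, z); origin under its centre

How it is judged:
On the way, in this order (a step that is already met when the one before it is completed fails the run):
1. the depth rod's tip is pushed down the socket, at least 15 mm below its mouth, and touches there (horizontal distance between rod_tip and socket below 0.012 m and z of rod_tip in the frame of socket below -0.015 m and contact force between rod_tip and anything else above 0.4 N), for 0.1 s.
2. the rod stands upright in its stand again, let go (horizontal distance between rod_tip and stand_hole below 0.01 m and z of rod_tip in the frame of stand_hole below -0.033 m and angle between rod_grip's own z axis and vertical below 0.15 rad and contact force between the fingers and rod below 0.1 N), for 0.2 s.
At the end, for the whole second after the job is handed in: One post upright (0.12 rad) in the socket, within 8 mm of its axis, top within 5 mm of the fixed posts' tops; the other three within 20 mm of where they stood; the rod in its stand, tip 33 mm or more down the hole, within 10 mm of its axis, upright within 0.15 rad (horizontal distance between rod_tip and stand_hole below 0.01 m and z of rod_tip in the frame of stand_hole below -0.033 m and angle between rod_grip's own z axis and vertical below 0.15 rad and ((horizontal distance between post_a_mid and socket below 0.008 m and z of post_a_mid in the frame of socket between 0.0085 and 0.0185 m and angle between post_a_mid's own z axis and vertical below 0.12 rad and distance of each of post_b_mid, post_c_mid, post_d_mid from where it was at the start of the episode below 0.02 m) or (horizontal distance between post_b_mid and socket below 0.008 m and z of post_b_mid in the frame of socket between 0.0025 and 0.0125 m and angle between post_b_mid's own z axis and vertical below 0.12 rad and distance of each of post_a_mid, post_c_mid, post_d_mid from where it was at the start of the episode below 0.02 m) or (horizontal distance between post_c_mid and socket below 0.008 m and z of post_c_mid in the frame of socket between -0.0035 and 0.0065 m and angle between post_c_mid's own z axis and vertical below 0.12 rad and distance of each of post_a_mid, post_b_mid, post_d_mid from where it was at the start of the episode below 0.02 m) or (horizontal distance between post_d_mid and socket below 0.008 m and z of post_d_mid in the frame of socket between -0.0095 and 0.0005 m and angle between post_d_mid's own z axis and vertical below 0.12 rad and distance of each of post_a_mid, post_b_mid, post_c_mid from where it was at the start of the episode below 0.02 m))); the robot touches nothing.
It fails at once if the ink bottle is moved more than 20 mm or tipped over (distance of ink_bottle from where it was at the start of the episode above 0.02 m or angle between ink_bottle's own z axis and vertical above 0.5 rad).
It fails at once if the tape roll is moved more than 20 mm or tipped over (distance of tape_roll from where it was at the start of the episode above 0.02 m or angle between tape_roll's own z axis and vertical above 0.5 rad).
It fails at once if the stone seal is moved more than 20 mm or tipped over (distance of stone_seal from where it was at the start of the episode above 0.02 m or angle between stone_seal's own z axis and vertical above 0.5 rad).
It fails at once if the ink stick is moved more than 20 mm or tipped over (distance of ink_stick from where it was at the start of the episode above 0.02 m or angle between ink_stick's own z axis and vertical above 0.5 rad).
It also fails if it takes over 67 s, if anything falls off the work surface, if the arm or the gripper's body presses on something with over 40 N, if the wrist force passes 120 N, or if a joint passes its speed limit or range.

## Working session

There is one attempt and no reset: what is moved stays moved. The work goes in short steps, Python scripts to look and compute and a tool call to move; the robot and the scene stay as the last step left them, time stands still between calls to the robot, and variables do not carry over. Pictures are saved under pics/ and viewed, and the job is handed in when it is done.

Besides the shell and the picture viewer there is one more tool, called after "Emit:" as a command line: name --pt "numbers of a row" for each row, then --argument value for the rest. move_arm: Moves the arm, as the interface text tells. Its arguments: {"type":"object","properties":{"increments":{"type":"array"},"newtons":{"type":"number"}},"required":["increments"]}

```bash
mkdir -p pics; ls; python3 - <<'E'
from cell import robot
import cv2,numpy as np
np.set_printoptions(precision=4,suppress=True)
s=robot.observe()
for k,v in s.items(): print(k,v)
print(robot.grasp_offset)
for c in ["scene","side","wrist"]:
    d=robot.read_camera(c); cv2.imwrite(f"pics/{c}0.png",d["img"][:,:,::-1]); print(c,d["fx"],d["fy"],d["cx"],d["cy"]);print(d["T"])
    np.savez(f"{c}0.npz",**d)
E
```

```text
pics
time 0.0
qpos [-1.403   0.3427  1.525  -0.      1.2754 -0.146 ]
qvel [-0.0001  0.0012  0.0011  0.001   0.0022 -0.001 ]
joint_efforts [ -0.0015 -43.1247 -24.422    0.0716   0.056   -0.0001]
tool_pos [ 0.162  -0.499   0.2261]
tool_rot [-3.1414  0.0015 -1.257 ]
contact_force [ 0.1905 -0.139  -0.1171]
torque [0.028  0.0279 0.0463]
opening 0.09192175866769445
0.0188
scene 435.0012074941155 435.0012074941155 276.32877992230294 211.71343260817378
[[ 0.8622 -0.2     0.4653  0.1113]
 [-0.5065 -0.3376  0.7934 -0.7956]
 [-0.0016 -0.9198 -0.3924  0.5137]
 [ 0.      0.      0.      1.    ]]
side 394.8339294056742 394.8339294056742 281.3012287664768 206.40041036523652
[[-0.8769 -0.2247  0.4249  0.1202]
 [-0.4806  0.4206 -0.7695  0.8693]
 [-0.0059 -0.879  -0.4768  0.638 ]
 [ 0.      0.      0.      1.    ]]
wrist 325.19226210127806 325.19226210127806 279.4037317791555 210.8012504854176
[[ 0.3099 -0.9153 -0.2572  0.2312]
 [-0.9508 -0.2989 -0.0818 -0.4768]
 [-0.0019  0.2699 -0.9629  0.3846]
 [ 0.      0.      0.      1.    ]]
```

View pics/scene0.png

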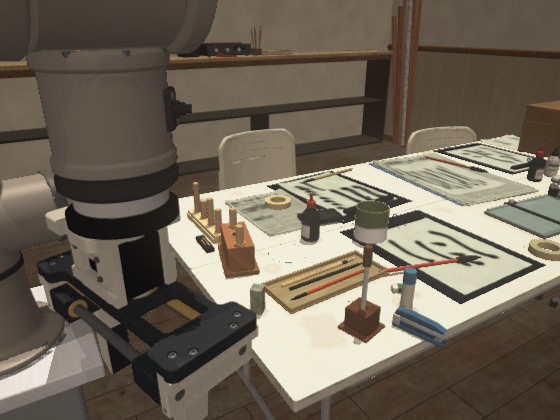

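View pics/side0.png

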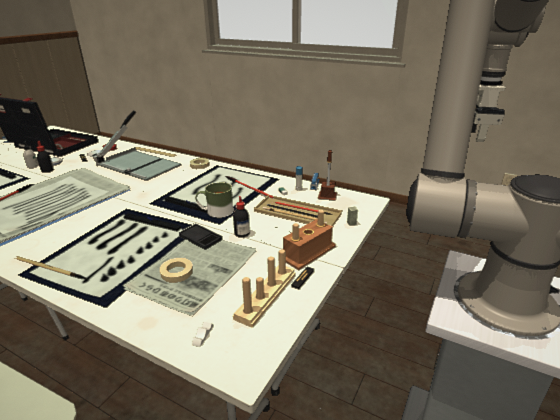

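View pics/wrist0.png

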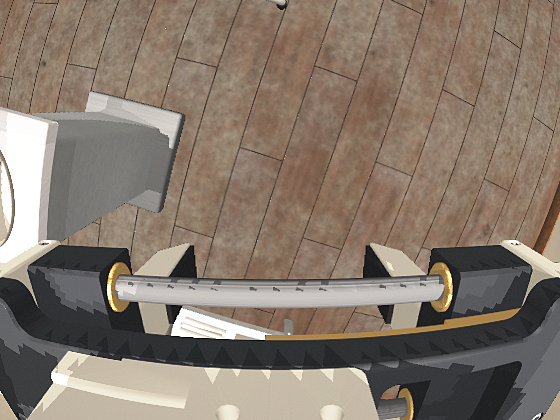

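```bash
cat > h.py <<'E'
import numpy as np, cv2
np.set_printoptions(precision=4,suppress=True)
def load(n): return dict(np.load(n+".npz"))
def ray(d,u,v):
    x=(u-d["cx"])/d["fx"]; y=(v-d["cy"])/d["fy"]
    if d.get("fish",False):
        r=np.hypot(x,y); k=np.sin(r)/max(r,1e-9); dc=np.array([x*k,y*k,np.cos(r)])
    else: dc=np.array([x,y,1.])
    T=d["T"]; return T[:3,3],T[:3,:3]@dc
def onz(d,u,v,z):
    o,r=ray(d,u,v); return o+r*(z-o[2])/r[2]
def proj(d,P):
    T=d["T"]; c=(np.atleast_2d(P)-T[:3,3])@T[:3,:3]
    if d.get("fish",False):
        rr=np.hypot(c[:,0],c[:,1]); th=np.arctan2(rr,c[:,2]); k=th/np.maximum(rr,1e-9)
        return np.c_[d["cx"]+d["fx"]*c[:,0]*k,d["cy"]+d["fy"]*c[:,1]*k]
    return np.c_[d["cx"]+d["fx"]*c[:,0]/c[:,2],d["cy"]+d["fy"]*c[:,1]/c[:,2]]
def tri(obs):
    A=np.zeros((3,3));b=np.zeros(3)
    for d,u,v in obs:
        o,r=ray(d,u,v); r=r/np.linalg.norm(r); M=np.eye(3)-np.outer(r,r); A+=M;b+=M@o
    p=np.linalg.solve(A,b); return p
E
python3 - <<'E'
from h import *
from cell import robot
for c in ["scene","side"]:
    d=load(c+"0")
    for t in ["base","rod_grip","rack","ink_bottle","tape_roll","stone_seal","ink_stick","post_a_mid"]:
        for r in robot.look_for(t,c)[:5]: print(c,t,np.round(r["rect"],1),round(r["conf"],2))
    img=d["img"][:,:,::-1]
    if c=="scene":
        a=cv2.resize(img[170:290,170:290],None,fx=5,fy=5,interpolation=cv2.INTER_CUBIC); cv2.imwrite("pics/s_base.png",a)
        a=cv2.resize(img[235:345,310:420],None,fx=5,fy=5,interpolation=cv2.INTER_CUBIC); cv2.imwrite("pics/s_rod.png",a)
    else:
        a=cv2.resize(img[200:330,230:350],None,fx=4.6,fy=4.6,interpolation=cv2.INTER_CUBIC); cv2.imwrite("pics/d_base.png",a)
        a=cv2.resize(img[140:240,270:370],None,fx=5,fy=5,interpolation=cv2.INTER_CUBIC); cv2.imwrite("pics/d_rod.png",a)
E
```

```text
scene base [219.  208.8  39.1  68.3] 0.81
scene base [190.9 185.1  10.3  30.3] 0.19
scene rod_grip [362.6 249.2  11.8  61.1] 0.62
scene rack [187.2 208.8  34.1  30. ] 0.68
scene ink_bottle [300.7 198.2  21.1  43.3] 0.97
scene tape_roll [264.7 195.1  25.3  14.8] 0.8
scene stone_seal [249.  285.2  16.8  28.5] 0.66
scene stone_seal [216.3 205.1  42.   74.3] 0.32
scene stone_seal [217.5 207.8   5.9  25.7] 0.22
scene stone_seal [186.1 209.9  35.   32.6] 0.15
scene ink_stick [197.3 235.3  16.1  17.2] 0.6
scene post_a_mid [201.1 197.7   7.2  23.3] 0.64
side base [283.  210.7  54.3  61.4] 0.86
side rack [234.2 266.1  59.2  59.7] 0.61
side rack [240.8 274.6  10.7  37.9] 0.21
side ink_bottle [233.1 196.9  15.2  41.5] 0.82
side tape_roll [159.7 257.9  30.   26.7] 0.98
side tape_roll [292.4 267.1  21.4  21.1] 0.63
side stone_seal [345.  208.7  15.1  19.2] 0.75
side ink_stick [292.4 265.3  22.4  25.9] 0.73
side post_a_mid [254.9 277.6  11.2  19.4] 0.64
```

```bash
python3 - <<'E'
import cv2,numpy as np
for a,b,o in [("s_base","d_base","c1"),("s_rod","d_rod","c2")]:
    A=cv2.imread(f"pics/{a}.png");B=cv2.imread(f"pics/{b}.png")
    print(A.shape,B.shape)
E
```

```text
(600, 600, 3) (598, 552, 3)
(550, 550, 3) (500, 500, 3)
```

View pics/s_base.png

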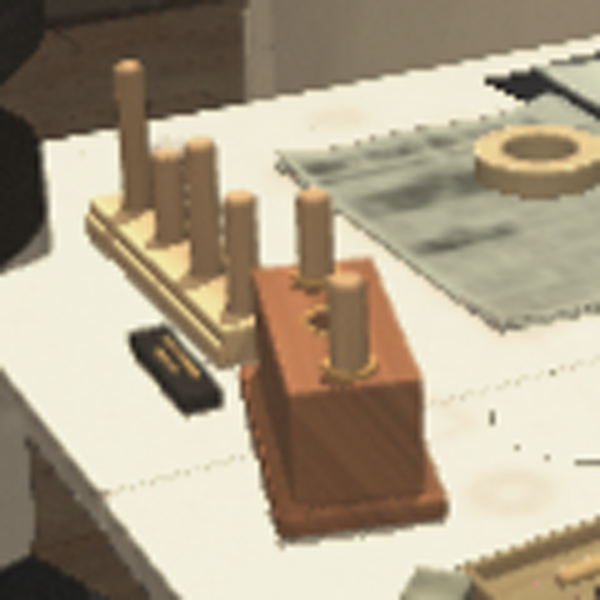

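View pics/d_base.png

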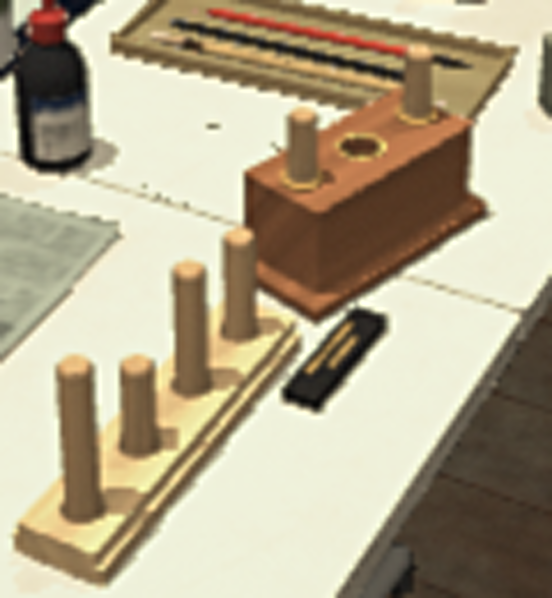

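View pics/s_rod.png

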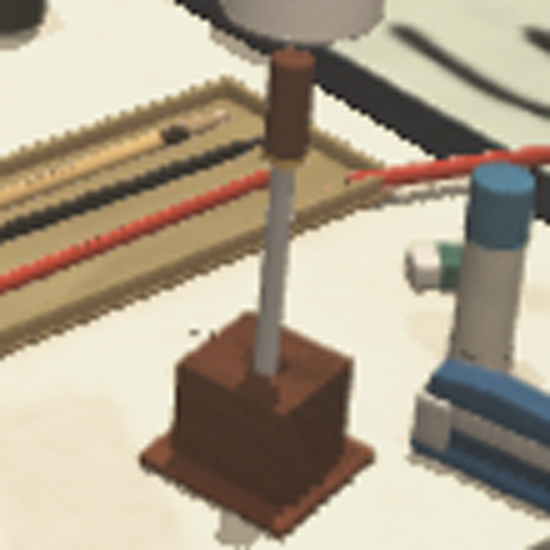

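View pics/d_rod.png

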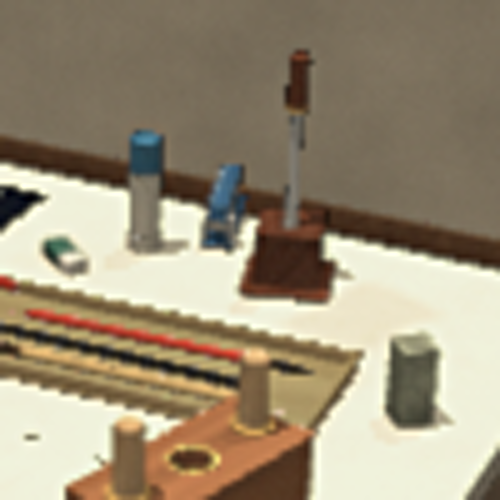

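```bash
cat > fit1.py <<'E'
from h import *
from scipy.optimize import least_squares
S=load("scene0");D=load("side0")
def cs(u,v): return (S,(u+.5)/5-.5+170,(v+.5)/5-.5+170)
def cd(u,v): return (D,(u+.5)/4.6-.5+230,(v+.5)/4.6-.5+200)
def rs(u,v): return (S,(u+.5)/5-.5+310,(v+.5)/5-.5+235)
def rd(u,v): return (D,(u+.5)/5-.5+270,(v+.5)/5-.5+140)
def fit(corr,x0):
    def res(p):
        c,s=np.cos(p[2]),np.sin(p[2]); out=[]
        for (d,u,v),P in corr:
            W=[p[0]+c*P[0]-s*P[1],p[1]+s*P[0]+c*P[1],P[2]]
            out+=list(proj(d,W)[0]-[u,v])
        return np.array(out)
    r=least_squares(res,x0,loss="soft_l1"); return r.x,res(r.x).reshape(-1,2)
print("socket side",onz(*cd(362,147),.068),"post tops",onz(*cd(302,113),.113),onz(*cd(420,50),.113))
print("post tops scene",onz(*cs(313,193),.113),onz(*cs(347,280),.113), "sock",onz(*cs(322,320),.068))
for n,c in [("scene far",onz(*cs(372,260),.068)),("nl",onz(*cs(290,392),.068)),("nr",onz(*cs(422,372),.068)),("fl",onz(*cs(253,270),.068))]: print(n,c)
print("side corners",onz(*cd(320,213),.068),onz(*cd(245,172),.068),onz(*cd(472,125),.068))
print("rod grips", tri([rs(293,52),rd(300,52)]), tri([rs(286,160),rd(296,110)]),tri([rs(264,372),rd(291,224)]))
print("stand top corners scene",[onz(*rs(*p),.045) for p in [(248,313),(353,358),(278,415),(178,362)]])
print("side",[onz(*rd(*p),.045) for p in [(264,212),(325,212),(250,234),(325,240)]])
print("posts side tops", [onz(*cd(*p),z) for p,z in [((75,365),.107),((138,363),.071),((188,270),.095),((238,238),.083)]])
print("posts scene tops", [onz(*cs(*p),z) for p,z in [((128,66),.107),((167,155),.071),((200,145),.095),((239,197),.083)]])
E
python3 fit1.py
```

```text
socket side [0.495  0.0404 0.068 ] post tops [0.5102 0.0893 0.113 ] [ 0.4813 -0.0084  0.113 ]
post tops scene [0.5065 0.0869 0.113 ] [ 0.4772 -0.0105  0.113 ] sock [0.4888 0.0436 0.068 ]
scene far [0.5393 0.0925 0.068 ]
nl [ 0.4459 -0.0144  0.068 ]
nr [ 0.5044 -0.027   0.068 ]
fl [0.4836 0.1117 0.068 ]
side corners [0.4861 0.1137 0.068 ] [0.5428 0.0966 0.068 ] [ 0.4474 -0.0132  0.068 ]
rod grips [ 0.5816 -0.3053  0.1712] [ 0.5824 -0.3061  0.1291] [ 0.581  -0.3073  0.0424]
stand top corners scene [array([ 0.5938, -0.2803,  0.045 ]), array([ 0.6079, -0.3217,  0.045 ]), array([ 0.5619, -0.3337,  0.045 ]), array([ 0.5516, -0.2913,  0.045 ])]
side [array([ 0.6072, -0.3156,  0.045 ]), array([ 0.5691, -0.3359,  0.045 ]), array([ 0.6013, -0.2778,  0.045 ]), array([ 0.5519, -0.2933,  0.045 ])]
posts side tops [array([0.505 , 0.3289, 0.107 ]), array([0.5047, 0.2764, 0.071 ]), array([0.5048, 0.2266, 0.095 ]), array([0.5043, 0.1751, 0.083 ])]
posts scene tops [array([0.5019, 0.323 , 0.107 ]), array([0.5017, 0.2701, 0.071 ]), array([0.5009, 0.2169, 0.095 ]), array([0.5012, 0.1675, 0.083 ])]
```

```bash
cat >> h.py <<'E'
from scipy.spatial.transform import Rotation as Rn
def Rt(rpy): return Rn.from_euler("xyz",rpy)
def plan(pos,yaw,op=None,n=None,step=45.,turn=.17,final=True):
    """rows from measured pose to pos (TCP), yaw, tool pointing down"""
    from cell import robot
    s=robot.observe(); p0=np.array(s["tool_pos"]); R0=Rt(s["tool_rot"]); R1=Rt([np.pi,0,yaw])
    pos=np.array(pos,float); w=(R0.inv()*R1).as_rotvec(); L=np.linalg.norm(pos-p0)*1000
    n=n or int(max(1,np.ceil(L/step),np.ceil(np.linalg.norm(w)/turn)))
    op=s["opening"]*1000 if op is None else op
    for k in range(n):
        Rk=R0*Rn.from_rotvec(w*k/n); d=Rk.inv().apply((pos-p0)/n)*1000
        print("[%.1f,%s,%s],"%(op,",".join("%.1f"%x for x in d),",".join("%.3f"%x for x in w/n)))
def snap(name,fn):
    from cell import robot
    d=dict(robot.read_camera(name)); d["fish"]=(name=="wrist"); np.savez(fn+".npz",**d); cv2.imwrite(f"pics/{fn}.png",d["img"][:,:,::-1]); return d
def st():
    from cell import robot
    s=robot.observe(); print("t",s["time"],"p",np.array(s["tool_pos"]),"rpy",np.array(s["tool_rot"]),"F",np.array(s["contact_force"]),"op",s["opening"]); return s
E
python3 - <<'E'
from h import *
S=load("scene0");D=load("side0")
def c(r,f): return (r[0]+r[2]/2, r[1]+r[3]*f)
for n,a,b in [("bottle",[300.7,198.2,21.1,43.3],[233.1,196.9,15.2,41.5]),("seal",[249,285.2,16.8,28.5],[345,208.7,15.1,19.2]),("stick",[197.3,235.3,16.1,17.2],[292.4,265.3,22.4,25.9]),("tape",[264.7,195.1,25.3,14.8],[159.7,257.9,30,26.7])]:
    print(n,tri([(S,*c(a,.5)),(D,*c(b,.5))]))
print("mug",tri([(S,372,220),(D,218,200)]), "mugtop",tri([(S,374,210),(D,220,186)]))
plan([.5815,-.306,.28],-.29,91)
E
```

```text
bottle [0.7108 0.0456 0.0533]
seal [ 0.439  -0.1613  0.0225]
stick [0.455  0.1501 0.002 ]
tape [0.7531 0.2904 0.0081]
mug [ 0.8509 -0.0277  0.0466] mugtop [ 0.8453 -0.0412  0.0866]
[91.0,-5.0,-41.7,-4.8,0.000,-0.000,-0.088],
[91.0,-1.3,-42.0,-4.8,0.000,-0.000,-0.088],
[91.0,2.4,-41.9,-4.8,0.000,-0.000,-0.088],
[91.0,6.1,-41.5,-4.8,0.000,-0.000,-0.088],
[91.0,9.7,-40.8,-4.8,0.000,-0.000,-0.088],
[91.0,13.3,-39.8,-4.8,0.000,-0.000,-0.088],
[91.0,16.7,-38.5,-4.8,0.000,-0.000,-0.088],
[91.0,20.0,-36.9,-4.8,0.000,-0.000,-0.088],
[91.0,23.2,-35.0,-4.8,0.000,-0.000,-0.088],
[91.0,26.2,-32.8,-4.8,0.000,-0.000,-0.088],
[91.0,29.0,-30.4,-4.8,0.000,-0.000,-0.088],
```

Emit:
move_arm --pt "91 -5 -42 -5 0 0 -0.088" --pt "91 -1 -42 -5 0 0 -0.088" --pt "91 2 -42 -5 0 0 -0.088" --pt "91 6 -41 -5 0 0 -0.088" --pt "91 10 -41 -5 0 0 -0.088" --pt "91 13 -40 -5 0 0 -0.088" --pt "91 17 -38 -5 0 0 -0.088" --pt "91 20 -37 -5 0 0 -0.088" --pt "91 23 -35 -5 0 0 -0.088" --pt "91 26 -33 -5 0 0 -0.088" --pt "91 29 -30 -5 0 0 -0.088" --pt "91 0 0 0 0 0 0" --newtons 30

```text
time: 2.45
tool_pos: [0.5915, -0.2949, 0.2824]
tool_rot: [3.141, -0.0, -0.259]
contact_force: [-1.3, 0.1, -0.1]
opening: 0.091
```

```bash
python3 - <<'E'
from h import *
snap("wrist","w1"); st()
plan([.5815,-.306,.26],-.29,91)
E
```

```text
t 2.5 p [ 0.5902 -0.2958  0.2823] rpy [ 3.1405  0.0005 -0.2616] F [-0.3018  0.1842  0.0933] op 0.09100653089462925
[91.0,-5.8,12.1,22.3,0.001,0.001,0.028],
```

View pics/w1.png

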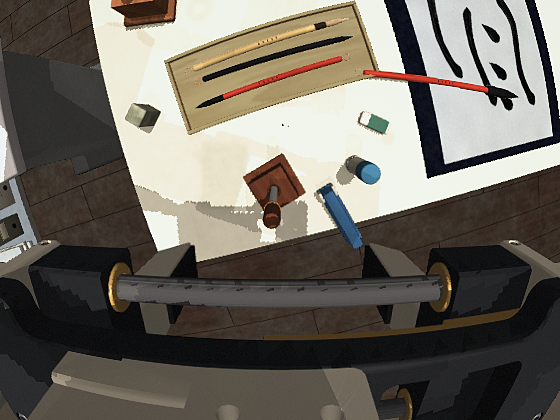

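```bash
python3 - <<'E'
from h import *
d=load("w1"); img=d["img"][:,:,::-1]
cv2.imwrite("pics/w1c.png",cv2.resize(img[140:240,230:330],None,fx=6,fy=6,interpolation=cv2.INTER_CUBIC))
print(proj(d,[[.5815,-.306,.17],[.5815,-.306,.13],[.5815,-.306,.045]]))
E
```

```text
[[271.5842 221.877 ]
 [272.5045 209.6583]
 [273.8891 191.4367]]
```

View pics/w1c.png

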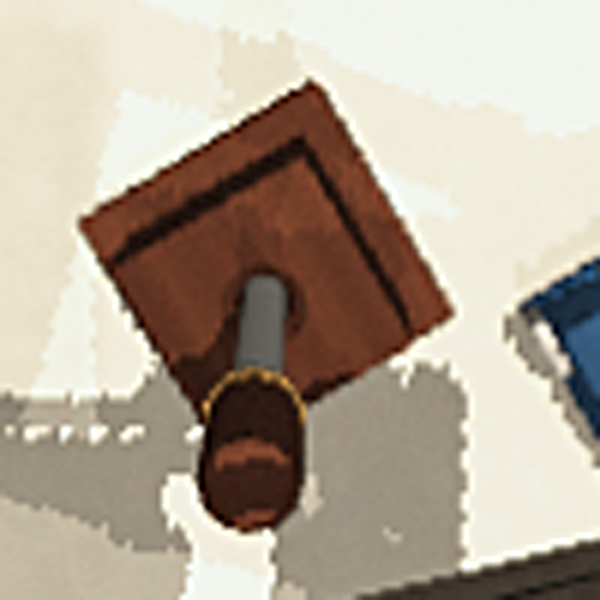

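```bash
python3 - <<'E'
from h import *
d=load("w1")
f=lambda u,v:((u+.5)/6-.5+230,(v+.5)/6-.5+140)
print("top",onz(d,*f(250,487),.17),"hole",onz(d,*f(268,303),.045))
plan([.5815,-.306,.20],-.29,91)
E
```

```text
top [ 0.5815 -0.3049  0.17  ] hole [ 0.5824 -0.3045  0.045 ]
[91.0,-2.9,6.0,41.2,0.001,0.000,0.014],
[91.0,-2.8,6.1,41.2,0.001,0.000,0.014],
```

Emit:
move_arm --pt "91 -3 5.5 40 0 0 0.014" --pt "91 -3 5.5 40 0 0 0.014" --pt "91 0 0 0 0 0 0"

```text
time: 2.88
tool_pos: [0.5787, -0.3071, 0.2012]
tool_rot: [3.139, 0.0, -0.295]
contact_force: [1.0, 0.5, 0.2]
opening: 0.091
```

```bash
python3 - <<'E'
from h import *
st(); plan([.5815,-.305,.131],-.29,40)
E
```

```text
t 2.875 p [ 0.5787 -0.3071  0.2012] rpy [ 3.1392  0.0004 -0.2951] F [1.0368 0.525  0.1827] op 0.0909589902419783
[40.0,1.0,-1.5,35.1,0.001,0.000,-0.003],
[40.0,1.0,-1.4,35.1,0.001,0.000,-0.003],
```

Emit:
move_arm --pt "50 1 -1.5 25 0.001 0 -0.003" --pt "50 1 -1.5 25 0.001 0 -0.003" --pt "50 0 0 20 0 0 0" --pt "50 0 0 0 0 0 0"

```text
time: 3.38
tool_pos: [0.5826, -0.3091, 0.1384]
tool_rot: [3.138, -0.01, -0.293]
contact_force: [0.7, 0.4, 0.6]
opening: 0.0556
```

```bash
python3 - <<'E'
from h import *
st(); plan([.5815,-.305,.131],-.29,50); snap("wrist","w2")
E
```

```text
t 3.375 p [ 0.5826 -0.3091  0.1384] rpy [ 3.1376 -0.0099 -0.2933] F [0.6539 0.4137 0.6246] op 0.05562249468742011
[50.0,-2.3,-3.7,7.4,0.004,-0.010,-0.003],
```

View pics/w2.png

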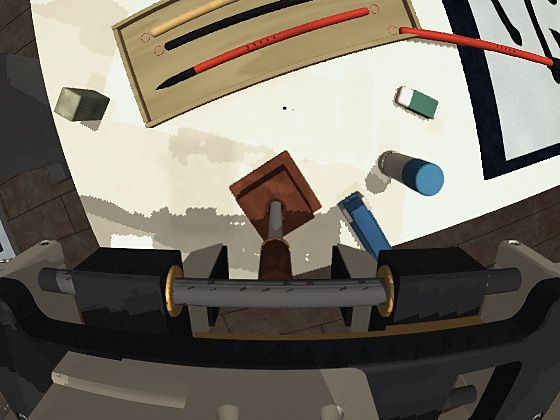

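Emit:
move_arm --pt "50 -2 -4 7.5 0.004 -0.01 0.003" --pt "50 0 0 0 0 0 0" --pt "0 0 0 0 0 0 0" --pt "0 0 0 0 0 0 0" --pt "0 0 0 0 0 0 0" --newtons 25

```text
time: 4.05
tool_pos: [0.584, -0.3061, 0.1364]
tool_rot: [3.139, -0.008, -0.297]
contact_force: [-0.9, 0.2, 0.1]
opening: 0.0242
```

```bash
python3 - <<'E'
from h import *
st()
E
```

```text
t 4.05 p [ 0.584  -0.3061  0.1364] rpy [ 3.1391 -0.0081 -0.2968] F [-0.9014  0.2028  0.0698] op 0.02419566423458974
```

Emit:
move_arm --pt "22 -2 0 6 0.002 -0.008 0" --pt "0 0 0 0 0 0 0" --pt "0 0 0 0 0 0 0" --pt "0 0 0 0 0 0 0" --newtons 25

```text
time: 4.55
tool_pos: [0.582, -0.3055, 0.1298]
tool_rot: [3.141, 0.001, -0.297]
contact_force: [-0.2, 0.2, 0.2]
opening: 0.0155
```

```bash
python3 - <<'E'
from h import *
st()
E
```

```text
t 4.55 p [ 0.582  -0.3055  0.1298] rpy [ 3.1413  0.0007 -0.2968] F [-0.2258  0.209   0.2085] op 0.015465462026687304
```

Emit:
move_arm --pt "0 0 0 -15 0 0 0" --pt "0 0 0 -25 0 0 0" --pt "0 0 0 -35 0 0 0" --pt "0 0 0 -35 0 0 0" --pt "0 0 0 -30 0 0 0" --pt "0 0 0 0 0 0 0" --newtons 25

```text
time: 5.3
tool_pos: [0.5821, -0.3055, 0.2793]
tool_rot: [3.14, -0.003, -0.297]
contact_force: [0.2, -0.4, -1.0]
opening: 0.0153
```

```bash
python3 - <<'E'
from h import *
st(); snap("wrist","w3"); plan([.494,.040,.285],-.29,0)
E
```

```text
t 5.3 p [ 0.5821 -0.3055  0.2793] rpy [ 3.1403 -0.0026 -0.2968] F [ 0.1926 -0.3505 -0.9552] op 0.015314485395492726
[0.0,-23.1,-38.1,-1.0,0.000,0.000,-0.001],
[0.0,-23.1,-38.1,-1.0,0.000,0.000,-0.001],
[0.0,-23.0,-38.1,-1.0,0.000,0.000,-0.001],
[0.0,-23.0,-38.1,-1.0,0.000,0.000,-0.001],
[0.0,-23.0,-38.1,-1.0,0.000,0.000,-0.001],
[0.0,-22.9,-38.2,-1.0,0.000,0.000,-0.001],
[0.0,-22.9,-38.2,-1.0,0.000,0.000,-0.001],
[0.0,-22.9,-38.2,-1.0,0.000,0.000,-0.001],
```

View pics/w3.png

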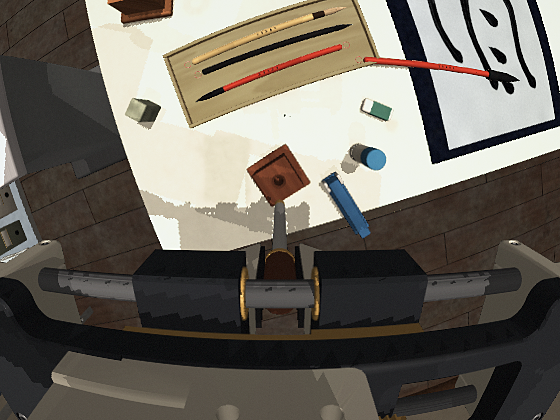

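```bash
python3 - <<'E'
from h import *
d=load("w3"); img=d["img"][:,:,::-1]
cv2.imwrite("pics/w3c.png",cv2.resize(img[135:255,225:345],None,fx=5,fy=5,interpolation=cv2.INTER_CUBIC))
print(proj(d,[[.5821,-.3055,.1545],[.5821,-.3055,.2793]]))
f=lambda u,v:(u*5-225*5,v*5-135*5)
print([f(*p) for p in proj(d,[[.5821,-.3055,.1545],[.5821,-.3055,.045]])])
E
```

```text
[[279.0805 203.5358]
 [279.4329 261.9047]]
[(np.float64(270.4023474164512), np.float64(342.6789034716735)), (np.float64(269.7384043493589), np.float64(231.41327914864996))]
```

View pics/w3c.png

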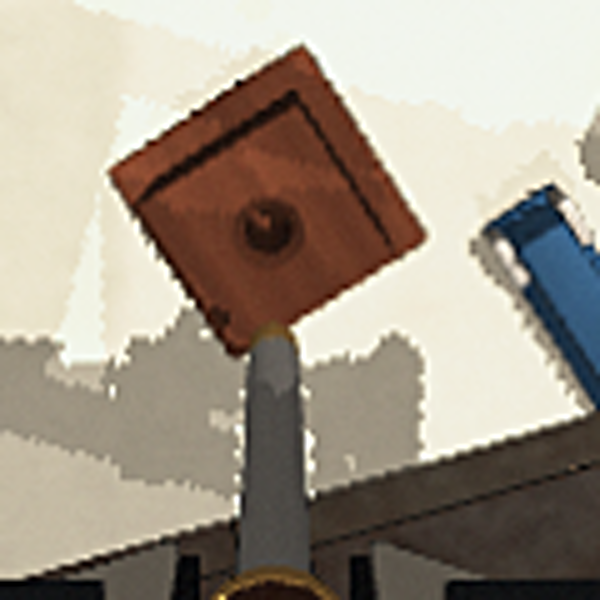

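Emit:
move_arm --pt "0 -23 -38 -2 0 0 0" --pt "0 -23 -38 -2 0 0 0" --pt "0 -23 -38 -2 0 0 0" --pt "0 -23 -38 -2 0 0 0" --pt "0 -23 -38 -2 0 0 0" --pt "0 -23 -38 -2 0 0 0" --pt "0 -23 -38 -2 0 0 0" --pt "0 -23 -38 -2 0 0 0" --pt "0 0 0 0 0 0 0"

```text
time: 6.48
tool_pos: [0.4855, 0.0508, 0.282]
tool_rot: [-3.141, 0.024, -0.299]
contact_force: [0.3, -0.7, -0.8]
opening: 0.0154
```

```bash
python3 - <<'E'
from h import *
s=st(); d=snap("wrist","w4"); plan([.494,.040,.29],-.29,0)
img=d["img"][:,:,::-1]
cv2.imwrite("pics/w4c.png",cv2.resize(img[100:240,200:340],None,fx=4,fy=4,interpolation=cv2.INTER_CUBIC))
E
```

```text
t 6.475 p [0.4855 0.0508 0.282 ] rpy [-3.141   0.0243 -0.2988] F [ 0.3119 -0.7221 -0.7549] op 0.015423769731554916
[0.0,10.4,6.7,-8.5,-0.000,0.024,-0.010],
```

View pics/w4.png

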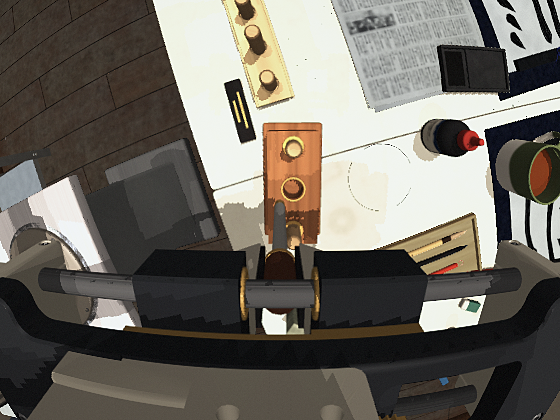

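View pics/w4c.png

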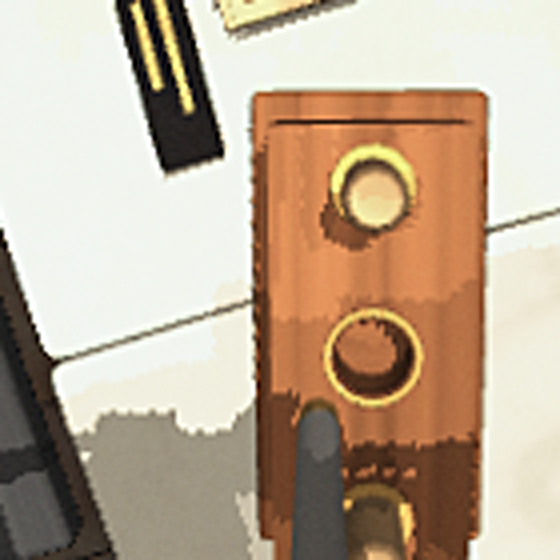

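```bash
python3 - <<'E'
from h import *
d=load("w4"); f=lambda u,v:((u+.5)/4-.5+200,(v+.5)/4-.5+100)
print("sock",onz(d,*f(374,356),.068),"posttop",onz(d,*f(377,194),.113),"tip",onz(d,*f(319,412),.157))
plan([.494,.040,.27],-.29,0)
E
```

```text
sock [0.4945 0.0434 0.068 ] posttop [0.5091 0.0922 0.113 ] tip [0.4828 0.0527 0.157 ]
[0.0,10.8,6.7,11.5,-0.000,0.024,-0.010],
```

Emit:
move_arm --pt "0 10.8 5 6 0 0.024 -0.01" --pt "0 0 0 0 0 0 0" --pt "0 0 0 0 0 0 0"

```text
time: 6.9
tool_pos: [0.4943, 0.0392, 0.2735]
tool_rot: [3.14, 0.004, -0.292]
contact_force: [0.4, 0.8, 0.7]
opening: 0.0157
```

```bash
python3 - <<'E'
from h import *
s=st(); d=snap("wrist","w5"); plan([.4945,.0425,.25],-.29,0)
img=d["img"][:,:,::-1]
cv2.imwrite("pics/w5c.png",cv2.resize(img[100:240,200:340],None,fx=4,fy=4,interpolation=cv2.INTER_CUBIC))
E
```

```text
t 6.9 p [0.4943 0.0392 0.2735] rpy [ 3.1398  0.0036 -0.2924] F [0.3766 0.8175 0.6506] op 0.015687595941161557
[0.0,-0.7,-3.3,23.5,0.002,0.003,-0.002],
```

View pics/w5c.png

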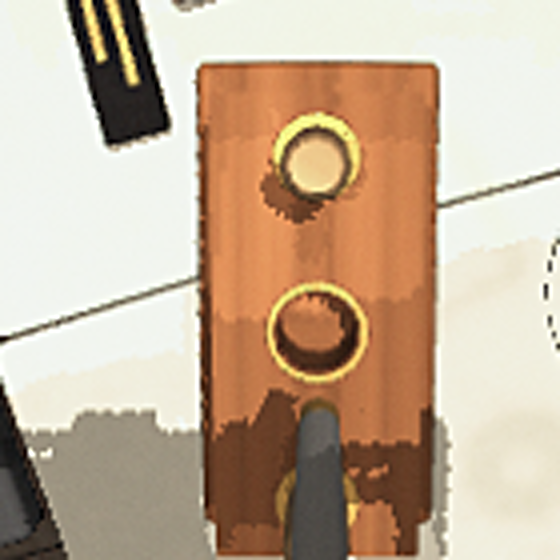

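```bash
python3 - <<'E'
from h import *
d=load("w5"); f=lambda u,v:((u+.5)/4-.5+200,(v+.5)/4-.5+100)
s=onz(d,*f(317,332),.068);print("sock",s,"posttop",onz(d,*f(317,160),.113),"tip",onz(d,*f(319,411),.1487))
plan([*s[:2],.245],-.29,0)
E
```

```text
sock [0.4941 0.0431 0.068 ] posttop [0.5091 0.0923 0.113 ] tip [0.4942 0.0403 0.1487]
[0.0,-1.3,-3.7,28.5,0.002,0.003,-0.002],
```

Emit:
move_arm --pt "0 -1 -3.5 28 0.002 0.003 0" --pt "0 0 0 27 0 0 0" --pt "0 0 0 0 0 0 0"

```text
time: 7.32
tool_pos: [0.4947, 0.042, 0.2179]
tool_rot: [-3.141, -0.0, -0.294]
contact_force: [-0.1, 0.6, 0.0]
opening: 0.0157
```

```bash
python3 - <<'E'
from h import *
s=st(); d=snap("wrist","w6"); plan([.4941,.0431,.185],-.29,0)
img=d["img"][:,:,::-1]
cv2.imwrite("pics/w6c.png",cv2.resize(img[100:240,200:340],None,fx=4,fy=4,interpolation=cv2.INTER_CUBIC))
E
```

```text
t 7.325 p [0.4947 0.042  0.2179] rpy [-3.1411 -0.0004 -0.2943] F [-0.1223  0.5762  0.0159] op 0.01570188291353279
[0.0,-1.8,-0.6,34.2,-0.001,-0.003,-0.004],
```

View pics/w6c.png

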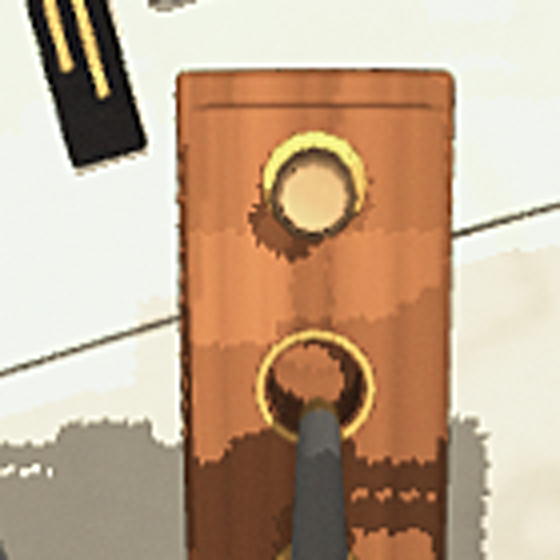

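Emit:
move_arm --pt "0 -1 -1 20 0 -0.002 0" --pt "0 0 0 15 0 0 0" --pt "0 0 0 6 0 0 0"

```text
time: 7.75
tool_pos: [0.4976, 0.0428, 0.181]
tool_rot: [-3.139, -0.008, -0.295]
contact_force: [0.0, -0.3, -0.5]
opening: 0.0154
```

Emit:
move_arm --pt "0 0 0 6 0 0 0"

```text
time: 7.88
tool_pos: [0.4982, 0.0428, 0.1754]
tool_rot: [-3.139, -0.009, -0.295]
contact_force: [0.1, 0.6, -0.3]
opening: 0.0152
```

Emit:
move_arm --pt "0 0 0 6 0 0 0"

```text
time: 8.0
tool_pos: [0.4985, 0.0428, 0.1694]
tool_rot: [-3.138, -0.01, -0.295]
contact_force: [0.3, 0.2, -0.2]
opening: 0.0153
```

Emit:
move_arm --pt "0 -4 1 2 0 -0.01 0"

```text
time: 8.12
tool_pos: [0.4943, 0.043, 0.1672]
tool_rot: [-3.138, 0.001, -0.295]
contact_force: [0.1, -0.6, -1.1]
opening: 0.0156
```

Emit:
move_arm --pt "0 0 0 5 0 0 0"

```text
time: 8.25
tool_pos: [0.4944, 0.043, 0.1624]
tool_rot: [-3.138, -0.0, -0.295]
contact_force: [-4.5, -0.7, 33.0]
opening: 0.0154
```

Emit:
move_arm --pt "0 0 0 5 0 0 0"

```text
time: 8.38
tool_pos: [0.4972, 0.0429, 0.1614]
tool_rot: [-3.136, -0.008, -0.295]
contact_force: [-3.6, 1.6, 37.2]
opening: 0.0162
```

Emit:
move_arm --pt "0 -1 0 1 0 0 0" --pt "0 0 0 1 0 0 0"

```text
time: 8.62
tool_pos: [0.4971, 0.0434, 0.1618]
tool_rot: [-3.135, -0.012, -0.295]
contact_force: [-1.3, 1.1, 5.6]
opening: 0.0154
```

```bash
python3 - <<'E'
from h import *
s=st(); snap("side","d7"); snap("scene","s7")
E
```

```text
t 8.625 p [0.4971 0.0434 0.1618] rpy [-3.1348 -0.0121 -0.2949] F [-1.3164  1.0602  5.626 ] op 0.015391122547975335
```

Emit:
move_arm --pt "0 -2 0 -12 0.006 -0.012 0.005" --pt "0 0 0 -30 0 0 0" --pt "0 0 0 -40 0 0 0" --pt "0 0 0 -40 0 0 0" --pt "0 0 0 0 0 0 0"

```text
time: 9.35
tool_pos: [0.4943, 0.0424, 0.2846]
tool_rot: [-3.13, 0.004, -0.3]
contact_force: [0.5, 0.5, 0.2]
opening: 0.0156
```

```bash
python3 - <<'E'
from h import *
s=st(); d=snap("wrist","w8"); plan([.582,-.3055,.30],-.29,0,n=9)
img=d["img"][:,:,::-1]
cv2.imwrite("pics/w8c.png",cv2.resize(img[0:255,140:380],None,fx=3,fy=3,interpolation=cv2.INTER_CUBIC)[:,:][-765:])
p=np.array(s["tool_pos"]); print(proj(d,[p-[0,0,.1248]]))
E
```

```text
t 9.35 p [0.4943 0.0424 0.2846] rpy [-3.1297  0.0044 -0.3   ] F [0.4585 0.4501 0.1821] op 0.015559946761187054
[0.0,20.8,34.0,-2.5,-0.001,0.001,-0.001],
[0.0,20.8,34.0,-2.4,-0.001,0.001,-0.001],
[0.0,20.8,34.0,-2.3,-0.001,0.001,-0.001],
[0.0,20.7,34.1,-2.3,-0.001,0.001,-0.001],
[0.0,20.7,34.1,-2.2,-0.001,0.001,-0.001],
[0.0,20.6,34.1,-2.2,-0.001,0.001,-0.001],
[0.0,20.6,34.1,-2.1,-0.001,0.001,-0.001],
[0.0,20.6,34.2,-2.0,-0.001,0.001,-0.001],
[0.0,20.5,34.2,-2.0,-0.001,0.001,-0.001],
[[280.0471 205.2761]]
```

```bash
python3 - <<'E'
import cv2
a=cv2.imread("pics/w8.png"); cv2.imwrite("pics/w8d.png",cv2.resize(a[50:250,190:370],None,fx=3,fy=3,interpolation=cv2.INTER_CUBIC))
E
```

```text
(no output)
```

View pics/w8d.png

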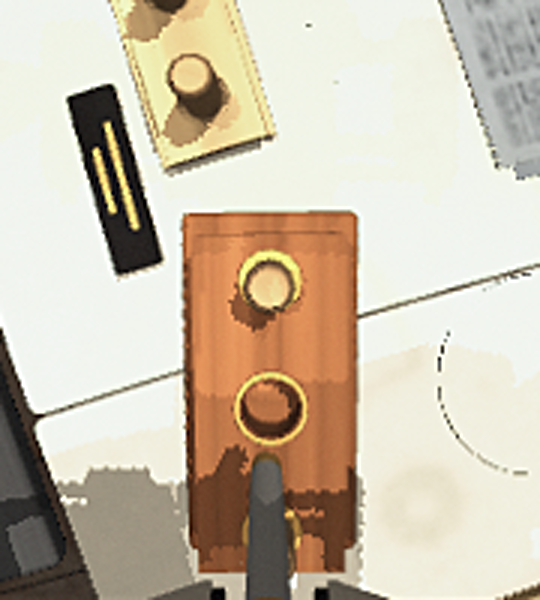

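Emit:
move_arm --pt "0 20 33 -2.5 0 0 0" --pt "0 20 33 -2.5 0 0 0" --pt "0 20 33 -2 0 0 0" --pt "0 20 33 -2 0 0 0" --pt "0 20 33 -2 0 0 0" --pt "0 20 33 -2 0 0 0" --pt "0 20 33 -2 0 0 0" --pt "0 20 34 -2 0 0 0" --pt "0 18 32 0 0 0 0" --pt "0 0 0 0 0 0 0" --pt "0 0 0 0 0 0 0"

```text
time: 10.78
tool_pos: [0.5726, -0.3014, 0.2687]
tool_rot: [-3.124, 0.044, -0.298]
contact_force: [-0.1, 0.6, 0.1]
opening: 0.0156
```

```bash
python3 - <<'E'
from h import *
d=load("w8"); f=lambda u,v:((u+.5)/3-.5+190,(v+.5)/3-.5+50)
print("sock",onz(d,*f(271,407),.068),"posttop",onz(d,*f(268,285),.113),"75 top",onz(d,*f(189,77),.083))
s=st(); plan([.582,-.3055,.285],-.295,0)
E
```

```text
sock [0.4944 0.0437 0.068 ] posttop [0.5083 0.0921 0.113 ] 75 top [0.503  0.1733 0.083 ]
t 10.775 p [ 0.5726 -0.3014  0.2687] rpy [-3.1241  0.0441 -0.2978] F [-0.1023  0.6349  0.0636] op 0.015558188214490207
[0.0,9.5,0.8,-16.7,-0.018,0.044,-0.003],
```

Emit:
move_arm --pt "0 9.5 1 -5 -0.018 0.044 -0.003" --pt "0 0 0 0 0 0 0" --pt "0 0 0 0 0 0 0"

```text
time: 11.15
tool_pos: [0.581, -0.3019, 0.2718]
tool_rot: [-3.14, 0.004, -0.292]
contact_force: [-0.9, -0.0, -0.5]
opening: 0.0153
```

```bash
python3 - <<'E'
from h import *
s=st(); d=snap("wrist","w9"); plan([.582,-.3055,.20],-.295,0)
img=d["img"][:,:,::-1]
cv2.imwrite("pics/w9c.png",cv2.resize(img[135:255,225:345],None,fx=5,fy=5,interpolation=cv2.INTER_CUBIC))
p=np.array(s["tool_pos"]); print(p[2]-.1248,(proj(d,[p-[0,0,.1248],[.582,-.305,.045]])-[225,135])*5)
E
```

```text
t 11.15 p [ 0.581  -0.3019  0.2718] rpy [-3.1403  0.0037 -0.2923] F [-0.8591 -0.0268 -0.4626] op 0.01527220677760072
[0.0,1.0,1.6,35.9,-0.001,0.002,0.001],
[0.0,1.0,1.6,35.9,-0.001,0.002,0.001],
0.14695634182477255 [[274.7371 344.1224]
 [283.2171 250.282 ]]
```

View pics/w9c.png

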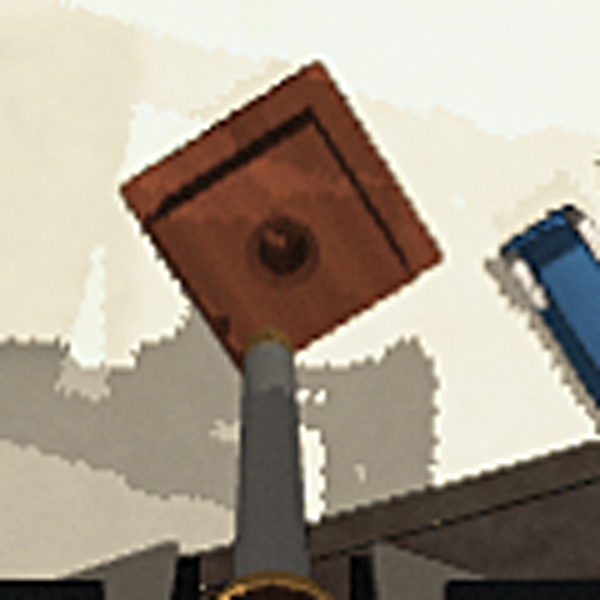

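Emit:
move_arm --pt "0 1.5 1.5 25 0 0.002 0" --pt "0 1 1 30 0 0 0" --pt "0 0 0 0 0 0 0"

```text
time: 11.58
tool_pos: [0.5826, -0.3041, 0.2162]
tool_rot: [-3.14, 0.002, -0.291]
contact_force: [-0.0, 0.8, 0.4]
opening: 0.0158
```

```bash
python3 - <<'E'
from h import *
s=st(); d=snap("wrist","w10"); plan([.583,-.3043,.165],-.295,0)
img=d["img"][:,:,::-1]
cv2.imwrite("pics/w10c.png",cv2.resize(img[135:255,225:345],None,fx=5,fy=5,interpolation=cv2.INTER_CUBIC))
E
```

```text
t 11.575 p [ 0.5826 -0.3041  0.2162] rpy [-3.1401  0.0015 -0.2914] F [-0.0103  0.7988  0.4478] op 0.01578897777837413
[0.0,-0.3,-0.1,26.6,-0.000,-0.001,0.002],
[0.0,-0.3,-0.1,26.6,-0.000,-0.001,0.002],
```

View pics/w10c.png

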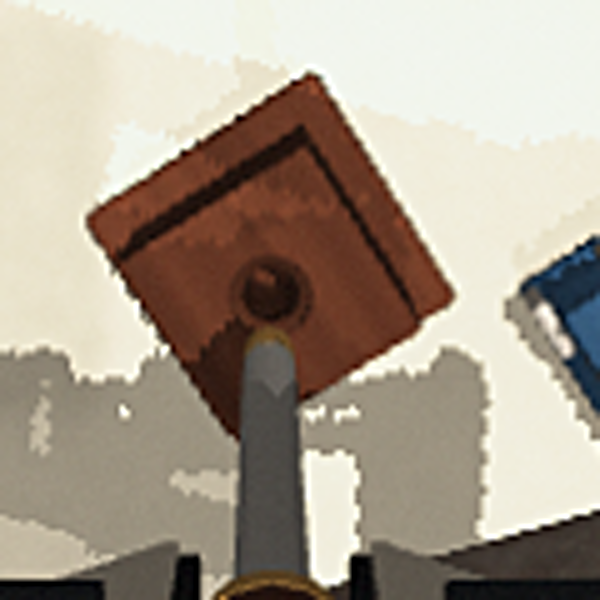

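Emit:
move_arm --pt "0 -0.5 0 20 0 -0.002 0" --pt "0 -0.5 0 16 0 -0.002 0" --pt "0 0 0 0 0 0 0"

```text
time: 12.0
tool_pos: [0.5842, -0.3051, 0.1859]
tool_rot: [3.14, -0.004, -0.291]
contact_force: [-0.7, 0.3, -0.2]
opening: 0.0154
```

```bash
python3 - <<'E'
from h import *
s=st(); d=snap("wrist","w11"); plan([.583,-.3043,.165],-.295,0)
img=d["img"][:,:,::-1]
cv2.imwrite("pics/w11c.png",cv2.resize(img[135:255,225:345],None,fx=5,fy=5,interpolation=cv2.INTER_CUBIC))
E
```

```text
t 12.0 p [ 0.5842 -0.3051  0.1859] rpy [ 3.1401 -0.0041 -0.2911] F [-0.6767  0.3203 -0.2081] op 0.015431516197935806
[0.0,-1.9,-0.6,21.8,0.002,-0.006,0.004],
```

View pics/w11c.png

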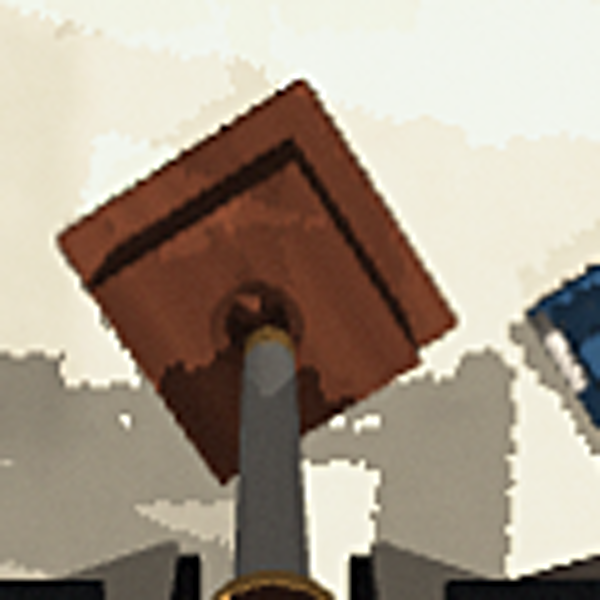

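Emit:
move_arm --pt "0 -2 -0.5 8 0.001 -0.005 0.003" --pt "0 -0.5 0 8 0 0 0" --pt "0 0 0 5 0 0 0" --pt "0 0 0 0 0 0 0"

```text
time: 12.55
tool_pos: [0.5828, -0.3045, 0.1662]
tool_rot: [3.14, -0.003, -0.294]
contact_force: [0.2, 0.2, -0.9]
opening: 0.0155
```

```bash
python3 - <<'E'
from h import *
s=st(); d=snap("wrist","w12"); plan([.583,-.3043,.135],-.295,0)
img=d["img"][:,:,::-1]
cv2.imwrite("pics/w12c.png",cv2.resize(img[135:255,225:345],None,fx=5,fy=5,interpolation=cv2.INTER_CUBIC))
E
```

```text
t 12.55 p [ 0.5828 -0.3045  0.1662] rpy [ 3.1399 -0.003  -0.2944] F [ 0.1692  0.1784 -0.9053] op 0.015452744721809917
[0.0,-0.1,-0.4,31.5,0.002,-0.003,0.001],
```

View pics/w12c.png

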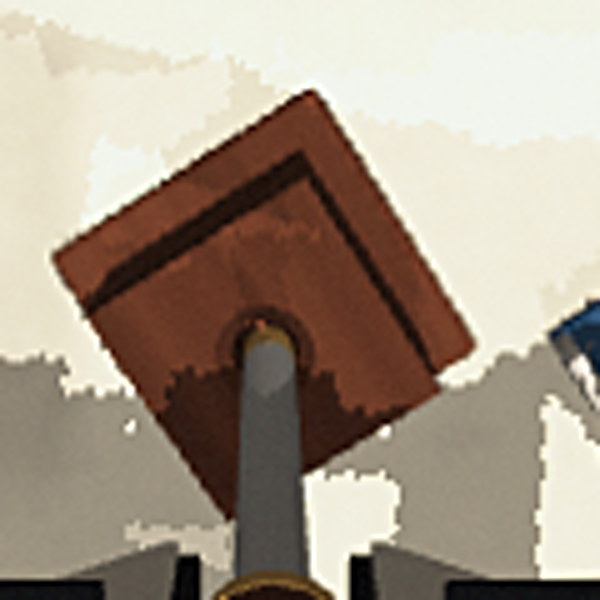

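Tip is at the mouth, about (269,340) against the hole at (264,342) in the crop. I'll nudge it left by a millimetre and insert in small steps.

Emit:
move_arm --pt "0 -1 -0.3 7 0 -0.003 0" --pt "0 -0.5 0 7 0 -0.002 0" --pt "0 -0.5 0 6 0 -0.002 0"

```text
time: 12.98
tool_pos: [0.5813, -0.304, 0.1459]
tool_rot: [3.139, 0.003, -0.294]
contact_force: [1.3, -0.1, -0.5]
opening: 0.0155
```

Emit:
move_arm --pt "0 -0.5 0 6 0 -0.002 0" --pt "0 -0.5 0 5 0 -0.002 0"

```text
time: 13.22
tool_pos: [0.5809, -0.3039, 0.1343]
tool_rot: [3.139, 0.005, -0.294]
contact_force: [1.6, -0.4, -0.1]
opening: 0.0151
```

Emit:
move_arm --pt "0 0.5 0 3 0 0.004 0" --pt "0 0 0 2 0 0 0"

```text
time: 13.48
tool_pos: [0.5811, -0.304, 0.1288]
tool_rot: [3.139, 0.002, -0.294]
contact_force: [-0.4, 0.9, 10.0]
opening: 0.0157
```

Emit:
move_arm --pt "50 0 0 0 0 0 0" --pt "50 0 0 0 0 0 0" --pt "50 0 0 0 0 0 0"

```text
time: 13.85
tool_pos: [0.5809, -0.304, 0.129]
tool_rot: [3.139, 0.002, -0.294]
contact_force: [-0.3, -0.3, -0.8]
opening: 0.0412
```

```bash
python3 - <<'E'
from h import *
s=st(); snap("wrist","w13")
E
```

```text
t 13.85 p [ 0.5809 -0.304   0.129 ] rpy [ 3.1391  0.0021 -0.2944] F [-0.3489 -0.2695 -0.7787] op 0.041181286427159895
```

View pics/w13.png

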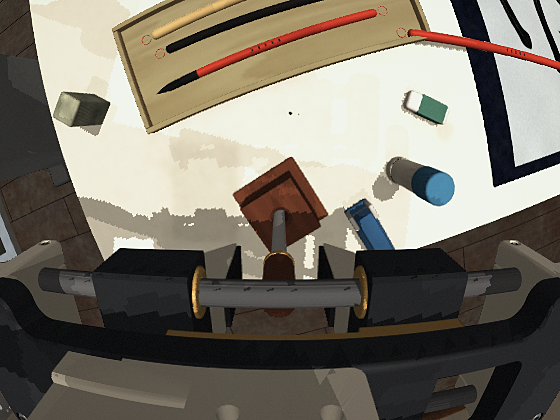

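Emit:
move_arm --pt "50 0 0 -15 0 0 0" --pt "50 0 0 -30 0 0 0" --pt "50 0 0 -40 0 0 0" --pt "50 0 0 -40 0 0 0" --pt "50 0 0 -5 0 0 0" --pt "50 0 0 0 0 0 0"

```text
time: 14.65
tool_pos: [0.5812, -0.3036, 0.2672]
tool_rot: [3.138, -0.0, -0.294]
contact_force: [0.0, -0.4, -1.2]
opening: 0.0504
```

```bash
python3 - <<'E'
from h import *
s=st(); d=snap("wrist","w14"); plan([.502,.155,.255],-.29,50,n=11)
img=d["img"][:,:,::-1]
cv2.imwrite("pics/w14c.png",cv2.resize(img[135:255,225:345],None,fx=5,fy=5,interpolation=cv2.INTER_CUBIC))
E
```

```text
t 14.65 p [ 0.5812 -0.3036  0.2672] rpy [ 3.1384 -0.0003 -0.2944] F [ 0.0096 -0.3652 -1.1986] op 0.05042542931906652
[50.0,-19.0,-37.8,1.0,0.000,-0.000,-0.000],
[50.0,-19.0,-37.8,1.0,0.000,-0.000,-0.000],
[50.0,-19.0,-37.8,1.0,0.000,-0.000,-0.000],
[50.0,-18.9,-37.8,1.0,0.000,-0.000,-0.000],
[50.0,-18.9,-37.8,1.0,0.000,-0.000,-0.000],
[50.0,-18.9,-37.9,1.0,0.000,-0.000,-0.000],
[50.0,-18.9,-37.9,1.0,0.000,-0.000,-0.000],
[50.0,-18.9,-37.9,1.1,0.000,-0.000,-0.000],
[50.0,-18.9,-37.9,1.1,0.000,-0.000,-0.000],
[50.0,-18.9,-37.9,1.1,0.000,-0.000,-0.000],
[50.0,-18.8,-37.9,1.1,0.000,-0.000,-0.000],
```

View pics/w14c.png

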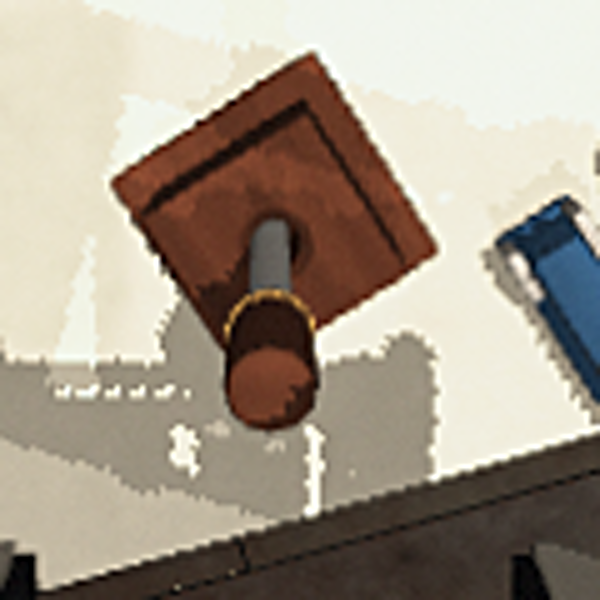

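Emit:
move_arm --pt "50 -19 -37.5 0 0 0 0" --pt "50 -19 -37.5 0 0 0 0" --pt "50 -19 -37.5 0 0 0 0" --pt "50 -19 -37.5 0 0 0 0" --pt "50 -19 -37.5 0 0 0 0" --pt "50 -19 -37.5 0 0 0 0" --pt "50 -19 -37.5 0 0 0 0" --pt "50 -19 -37.5 0 0 0 0" --pt "50 -19 -37.5 0 0 0 0" --pt "50 -18 -37 0 0 0 0" --pt "50 -15 -30 0 0 0 0" --pt "50 0 0 0 0 0 0"

```text
time: 16.2
tool_pos: [0.4934, 0.157, 0.251]
tool_rot: [3.136, 0.031, -0.297]
contact_force: [-0.7, -0.1, -0.4]
opening: 0.0501
```

```bash
python3 - <<'E'
from h import *
s=st(); d=snap("wrist","w15"); plan([.502,.165,.22],-.29,50)
E
```

```text
t 16.2 p [0.4934 0.157  0.251 ] rpy [ 3.1356  0.0308 -0.2966] F [-0.6925 -0.068  -0.4076] op 0.050071545544689997
[50.0,6.3,-11.4,30.7,0.006,0.031,-0.008],
```

View pics/w15.png

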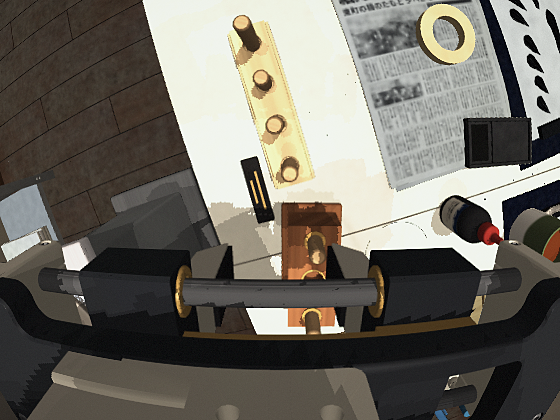

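Emit:
move_arm --pt "50 6.5 -11.5 25 0.006 0.031 -0.005" --pt "50 0 0 0 0 0 0" --pt "50 0 0 0 0 0 0"

```text
time: 16.62
tool_pos: [0.5028, 0.162, 0.2247]
tool_rot: [3.139, 0.001, -0.295]
contact_force: [-0.4, -0.2, 0.7]
opening: 0.0501
```

```bash
python3 - <<'E'
from h import *
s=st(); d=snap("wrist","w16")
img=d["img"][:,:,::-1]
cv2.imwrite("pics/w16c.png",cv2.resize(img[60:240,200:360],None,fx=3.3333,fy=3.3333,interpolation=cv2.INTER_CUBIC))
f=lambda p:(p-[200,60])*3.3333
print(f(proj(d,[[.503,.172,.083],[.503,.172,.02],[.503,.224,.095],[.503,.276,.071]])))
E
```

```text
t 16.625 p [0.5028 0.162  0.2247] rpy [ 3.139   0.0008 -0.295 ] F [-0.3759 -0.219   0.7473] op 0.050136787504331426
[[255.5438 430.084 ]
 [257.237  391.6858]
 [197.8375 255.9215]
 [149.3937  80.8583]]
```

View pics/w16c.png

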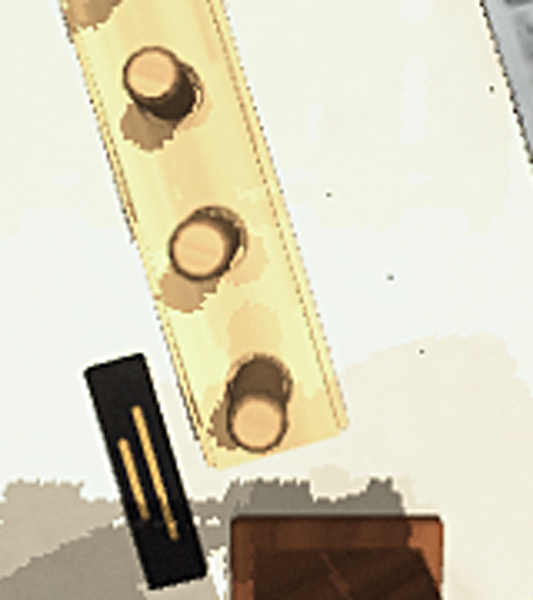

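```bash
python3 - <<'E'
from h import *
d=load("w16"); f=lambda u,v:((u+.5)/3.3333-.5+200,(v+.5)/3.3333-.5+60)
for n,u,v,z in [("75",257,423,.083),("87",199,249,.095),("63",154,74,.071)]: print(n,[onz(d,*f(u,v),zz)[:2] for zz in (z-.012,z,z+.012)])
print("rack corner",onz(d,*f(348,426),.0), onz(d,*f(212,467),.02))
S=load("scene0");D=load("side0")
plan([.5035,.1735,.13],-.295,50)
E
```

```text
75 [array([0.503 , 0.1719]), array([0.5038, 0.1743]), array([0.5046, 0.1766])]
87 [array([0.5028, 0.2258]), array([0.5036, 0.2261]), array([0.5045, 0.2263])]
63 [array([0.5039, 0.2797]), array([0.5046, 0.2779]), array([0.5054, 0.2762])]
rack corner [0.5293 0.1478 0.    ] [0.4801 0.1518 0.02  ]
[50.0,-0.8,-3.8,31.5,0.001,0.000,-0.000],
[50.0,-0.8,-3.8,31.5,0.001,0.000,-0.000],
[50.0,-0.9,-3.8,31.5,0.001,0.000,-0.000],
```

Emit:
move_arm --pt "50 -1.5 -4 30 0.001 -0.002 0" --pt "50 -1.5 -4 30 0 -0.002 0" --pt "50 -1 -3 25 0 -0.002 0" --pt "50 0 0 0 0 0 0"

```text
time: 17.18
tool_pos: [0.5044, 0.1715, 0.1413]
tool_rot: [-3.141, 0.002, -0.299]
contact_force: [-0.7, 0.2, 0.3]
opening: 0.0499
```

```bash
python3 - <<'E'
from h import *
s=st(); d=snap("wrist","w17"); plan([.5038,.174,.10],-.295,50)
E
```

```text
t 17.175 p [0.5044 0.1715 0.1413] rpy [-3.141   0.0021 -0.2988] F [-0.6572  0.1806  0.3367] op 0.04985171477614686
[50.0,-2.2,-1.7,42.5,-0.002,-0.000,-0.004],
```

View pics/w17.png

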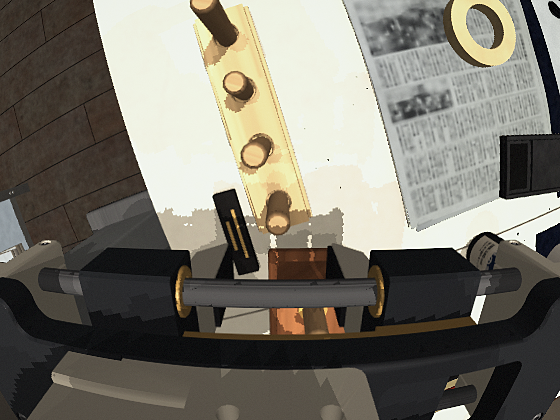

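```bash
python3 - <<'E'
from h import *
d=load("w17")
cv2.imwrite("pics/w17c.png",cv2.resize(d["img"][170:260,220:330,::-1],None,fx=5,fy=5,interpolation=cv2.INTER_CUBIC))
print((proj(d,[[.5038,.174,.083]])-[220,170])*5, onz(d,279,226,.083))
E
```

```text
[[288.3214 271.4735]] [0.5043 0.1725 0.083 ]
```

View pics/w17c.png

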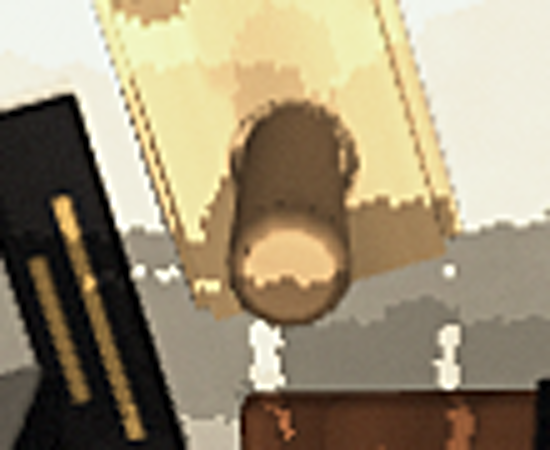

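Emit:
move_arm --pt "50 -2 -2.5 25 -0.001 -0.002 -0.003" --pt "50 -1 -0.5 25 0 -0.002 0" --pt "50 -1 0 20 0 -0.002 0" --pt "50 0 0 0 0 0 0"

```text
time: 17.73
tool_pos: [0.5079, 0.1753, 0.0785]
tool_rot: [-3.135, -0.006, -0.297]
contact_force: [-0.0, -1.2, 1.0]
opening: 0.0497
```

```bash
python3 - <<'E'
from h import *
s=st(); plan([.504,.1743,.05],-.295,50)
E
```

```text
t 17.725 p [0.5079 0.1753 0.0785] rpy [-3.1351 -0.0058 -0.2973] F [-0.0341 -1.2252  1.0418] op 0.04966418598684771
[50.0,-3.6,2.3,28.4,-0.006,-0.006,-0.002],
```

Emit:
move_arm --pt "50 -4 2 14 -0.006 -0.006 -0.002" --pt "50 -1 0 14 0 -0.002 0" --pt "50 0 0 0 0 0 0"

```text
time: 18.1
tool_pos: [0.5044, 0.175, 0.0517]
tool_rot: [-3.139, -0.002, -0.295]
contact_force: [-0.6, 0.9, -0.1]
opening: 0.0495
```

```bash
python3 - <<'E'
from h import *
s=st(); plan([.504,.1743,.05],-.295,50)
E
```

```text
t 18.1 p [0.5044 0.175  0.0517] rpy [-3.1392 -0.0019 -0.2955] F [-0.6159  0.9383 -0.1158] op 0.04945459311014658
[50.0,-0.2,0.8,1.7,-0.002,-0.002,-0.000],
```

Emit:
move_arm --pt "0 0 0.5 1.5 0 0 0" --pt "0 0 0 0 0 0 0" --pt "0 0 0 0 0 0 0" --pt "0 0 0 0 0 0 0" --pt "0 0 0 0 0 0 0" --newtons 20

```text
time: 18.73
tool_pos: [0.5049, 0.1746, 0.051]
tool_rot: [-3.138, -0.003, -0.295]
contact_force: [-0.1, 0.4, 0.5]
opening: 0.0176
```

Emit:
move_arm --pt "0 0 0 -10 0 0 0" --pt "0 0 0 -25 0 0 0" --pt "0 0 0 -40 0 0 0" --pt "0 0 0 -40 0 0 0" --pt "0 0 0 -40 0 0 0" --pt "0 0 0 0 0 0 0"

```text
time: 19.48
tool_pos: [0.5043, 0.1743, 0.2141]
tool_rot: [-3.138, -0.005, -0.295]
contact_force: [0.2, -0.5, -0.6]
opening: 0.0175
```

```bash
python3 - <<'E'
from h import *
s=st(); plan([.4944,.0435,.19],-.295,0); snap("side","d18"); snap("wrist","w18")
d=load("d18"); a=d["img"][:,:,::-1]
cv2.imwrite("pics/d18c.png",cv2.resize(a[130:330,220:380],None,fx=3.5,fy=3,interpolation=cv2.INTER_CUBIC))
E
```

```text
t 19.475 p [0.5043 0.1743 0.2141] rpy [-3.1375 -0.005  -0.2954] F [ 0.2125 -0.4631 -0.6377] op 0.01747320111740371
[0.0,9.5,42.7,7.9,-0.001,-0.002,-0.000],
[0.0,9.5,42.7,8.0,-0.001,-0.002,-0.000],
[0.0,9.5,42.7,8.0,-0.001,-0.002,-0.000],
```

View pics/d18c.png

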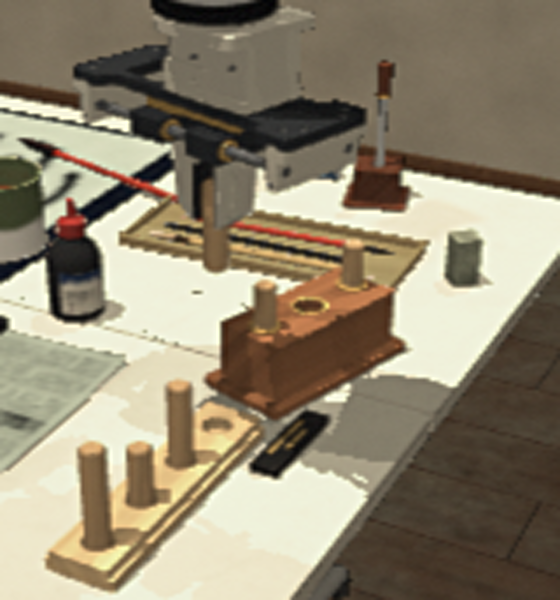

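View pics/w18.png

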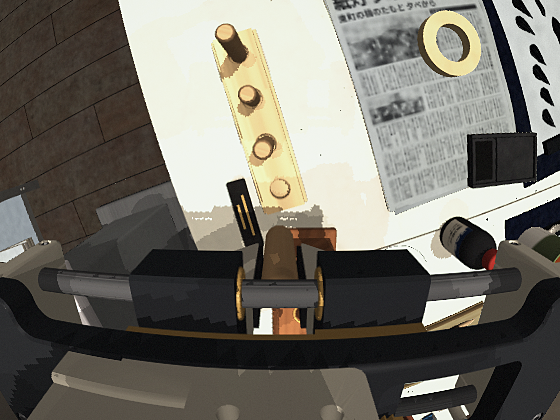

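Emit:
move_arm --pt "0 6 26 0 0 0 0" --pt "0 7 32 0 0 0 0" --pt "0 7 32 3 0 0 0" --pt "0 6 26 3 0 0 0" --pt "0 0 0 0 0 0 0" --pt "0 0 0 0 0 0 0"

```text
time: 20.32
tool_pos: [0.4884, 0.0529, 0.1963]
tool_rot: [3.138, 0.017, -0.294]
contact_force: [1.1, 1.0, -1.1]
opening: 0.0177
```

```bash
python3 - <<'E'
from h import *
s=st(); d=snap("wrist","w19"); plan([.4944,.0435,.17],-.295,0)
p=np.array(s["tool_pos"])
cv2.imwrite("pics/w19c.png",cv2.resize(d["img"][120:260,200:360,::-1],None,fx=4,fy=4,interpolation=cv2.INTER_CUBIC))
print((proj(d,[p-[0,0,.043],[.4944,.0435,.068]])-[200,120])*4)
E
```

```text
t 20.325 p [0.4884 0.0529 0.1963] rpy [ 3.138   0.0168 -0.2945] F [ 1.0852  1.0042 -1.1114] op 0.01769635588214878
[0.0,8.9,7.3,26.2,0.004,0.017,0.001],
[[322.2494 457.5682]
 [364.1723 360.1324]]
```

View pics/w19c.png

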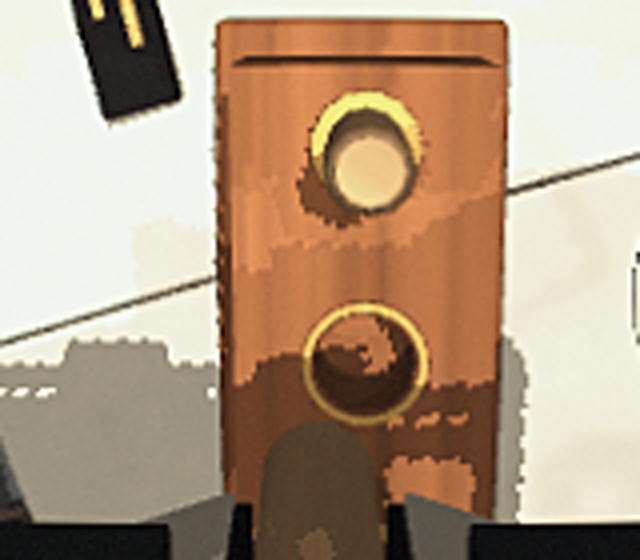

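Emit:
move_arm --pt "0 9 7.5 10 0.004 0.017 0" --pt "0 0 0 0 0 0 0" --pt "0 0 0 0 0 0 0"

```text
time: 20.75
tool_pos: [0.4947, 0.0459, 0.186]
tool_rot: [-3.141, 0.0, -0.291]
contact_force: [0.5, -1.0, 0.2]
opening: 0.0171
```

```bash
python3 - <<'E'
from h import *
s=st(); d=snap("wrist","w20"); plan([.4945,.0432,.14],-.295,0)
p=np.array(s["tool_pos"])
cv2.imwrite("pics/w20c.png",cv2.resize(d["img"][120:260,200:360,::-1],None,fx=4,fy=4,interpolation=cv2.INTER_CUBIC))
print((proj(d,[p-[0,0,.043],[.4945,.0432,.068]])-[200,120])*4)
E
```

```text
t 20.75 p [0.4947 0.0459 0.186 ] rpy [-3.1407  0.0005 -0.2909] F [ 0.4668 -1.039   0.2329] op 0.017136999553625885
[0.0,0.3,1.3,23.0,-0.000,0.000,0.002],
[0.0,0.3,1.3,23.0,-0.000,0.000,0.002],
[[317.8762 458.7083]
 [320.6472 354.4747]]
```

View pics/w20c.png

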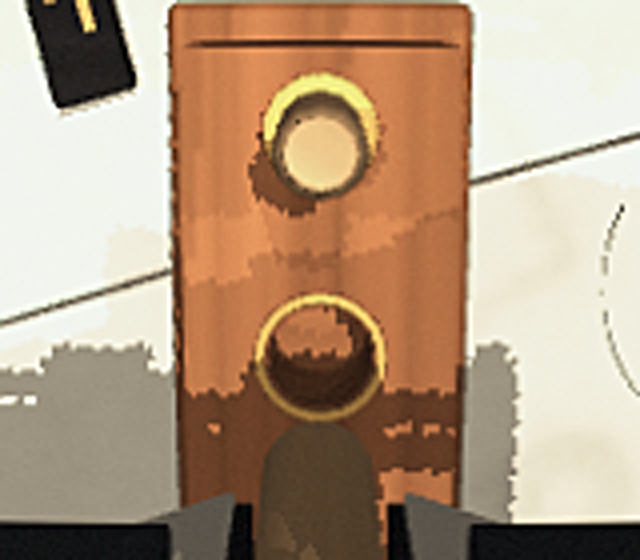

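Emit:
move_arm --pt "0 -0.5 1.5 20 0 -0.002 0.002" --pt "0 -1 1 20 0 -0.002 0" --pt "0 -1 0 18 0 -0.002 0" --pt "0 0 0 0 0 0 0" --pt "0 0 0 0 0 0 0"

```text
time: 21.42
tool_pos: [0.4927, 0.0463, 0.1292]
tool_rot: [-3.139, 0.003, -0.29]
contact_force: [1.2, 0.8, -0.5]
opening: 0.0175
```

```bash
python3 - <<'E'
from h import *
s=st(); plan([.4945,.0430,.122],-.295,0)
E
```

```text
t 21.425 p [0.4927 0.0463 0.1292] rpy [-3.1393  0.0028 -0.2905] F [ 1.2325  0.8114 -0.5061] op 0.017485117130091106
[0.0,2.6,2.7,7.2,-0.002,0.003,0.005],
```

Emit:
move_arm --pt "0 2.5 3 7 -0.002 0.003 0.004" --pt "0 0 0 0 0 0 0" --pt "0 0 0 0 0 0 0"

```text
time: 21.8
tool_pos: [0.4953, 0.0425, 0.1233]
tool_rot: [-3.141, -0.003, -0.295]
contact_force: [0.2, -0.4, 0.0]
opening: 0.0175
```

```bash
python3 - <<'E'
from h import *
s=st(); d=snap("wrist","w21"); plan([.4945,.0430,.105],-.295,0)
p=np.array(s["tool_pos"])
cv2.imwrite("pics/w21c.png",cv2.resize(d["img"][120:260,200:360,::-1],None,fx=4,fy=4,interpolation=cv2.INTER_CUBIC))
print((proj(d,[p-[0,0,.043],[.4945,.0430,.068]])-[200,120])*4)
E
```

```text
t 21.8 p [0.4953 0.0425 0.1233] rpy [-3.1408 -0.0033 -0.2946] F [ 0.2188 -0.4167  0.0393] op 0.017458515700335603
[0.0,-1.0,-0.2,18.2,-0.001,-0.003,0.000],
[[316.7457 458.6579]
 [311.1656 433.4767]]
```

View pics/w21c.png

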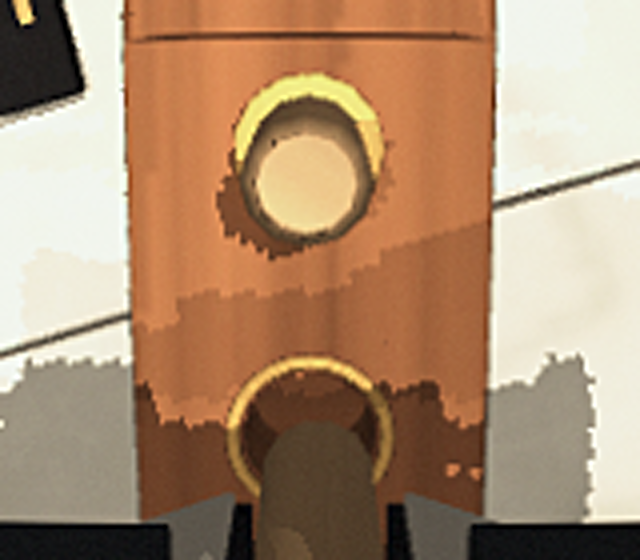

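Emit:
move_arm --pt "0 -1.7 -0.5 6 0 -0.003 0" --pt "0 -0.5 0 5 0 -0.001 0"

```text
time: 22.1
tool_pos: [0.4935, 0.0437, 0.112]
tool_rot: [-3.141, 0.0, -0.295]
contact_force: [-0.4, -0.7, -0.8]
opening: 0.0179
```

```bash
python3 - <<'E'
from h import *
s=st(); d=snap("wrist","w22"); plan([.4939,.0432,.105],-.295,0)
p=np.array(s["tool_pos"])
cv2.imwrite("pics/w22c.png",cv2.resize(d["img"][120:260,200:360,::-1],None,fx=4,fy=4,interpolation=cv2.INTER_CUBIC))
print((proj(d,[p-[0,0,.043],[.4945,.0430,.068]])-[200,120])*4)
E
```

```text
t 22.1 p [0.4935 0.0437 0.112 ] rpy [-3.1406  0.0001 -0.2946] F [-0.352  -0.6872 -0.8446] op 0.017852955178033578
[0.0,0.9,0.2,6.4,-0.001,0.001,0.000],
[[317.6896 458.6051]
 [324.917  458.662 ]]
```

View pics/w22c.png

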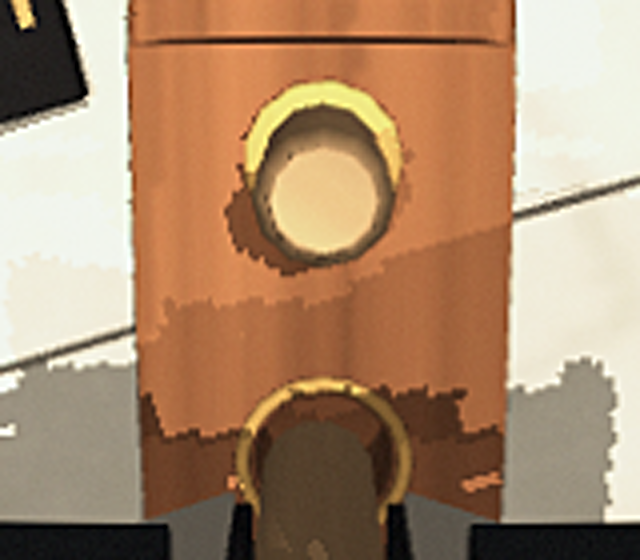

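Emit:
move_arm --pt "0 0.8 0.3 5 0 0.001 0" --pt "0 -0.3 0 5 0 0 0"

```text
time: 22.4
tool_pos: [0.4936, 0.0433, 0.1008]
tool_rot: [-3.141, -0.0, -0.295]
contact_force: [0.8, -0.1, 0.2]
opening: 0.0175
```

Emit:
move_arm --pt "0 -0.3 0 5 0 0 0"

```text
time: 22.52
tool_pos: [0.4933, 0.0433, 0.0953]
tool_rot: [-3.141, 0.0, -0.295]
contact_force: [-0.1, -0.2, 0.9]
opening: 0.0177
```

Emit:
move_arm --pt "0 0.3 0 5 0 0 0"

```text
time: 22.65
tool_pos: [0.4935, 0.0433, 0.0899]
tool_rot: [-3.141, 0.0, -0.295]
contact_force: [0.1, 0.2, -0.9]
opening: 0.0175
```

Emit:
move_arm --pt "0 0 0 4 0 0 0"

```text
time: 22.78
tool_pos: [0.4935, 0.0433, 0.0855]
tool_rot: [-3.141, 0.0, -0.295]
contact_force: [0.1, 0.4, 0.0]
opening: 0.0172
```

Emit:
move_arm --pt "0 0 0 4 0 0 0"

```text
time: 22.9
tool_pos: [0.4935, 0.0432, 0.0812]
tool_rot: [-3.141, 0.0, -0.295]
contact_force: [-0.1, 0.1, 0.1]
opening: 0.0174
```

Emit:
move_arm --pt "0 0 0 3 0 0 0"

```text
time: 23.02
tool_pos: [0.4944, 0.0433, 0.0802]
tool_rot: [-3.14, -0.002, -0.295]
contact_force: [-7.3, 0.5, 32.4]
opening: 0.017
```

Emit:
move_arm --pt "0 -0.5 0 -0.5 0 0 0" --pt "40 0 0 0 0 0 0" --pt "40 0 0 0 0 0 0" --pt "40 0 0 0 0 0 0"

```text
time: 23.52
tool_pos: [0.4942, 0.0435, 0.0809]
tool_rot: [-3.14, -0.003, -0.295]
contact_force: [-0.7, 0.3, -0.3]
opening: 0.0391
```

```bash
python3 - <<'E'
from h import *
st(); snap("side","d23"); a=load("d23")["img"][:,:,::-1]
cv2.imwrite("pics/d23c.png",cv2.resize(a[150:280,220:360],None,fx=4,fy=4,interpolation=cv2.INTER_CUBIC))
E
```

```text
t 23.525 p [0.4942 0.0435 0.0809] rpy [-3.14   -0.0031 -0.2945] F [-0.7173  0.2982 -0.2629] op 0.03913246569785473
```

View pics/d23c.png

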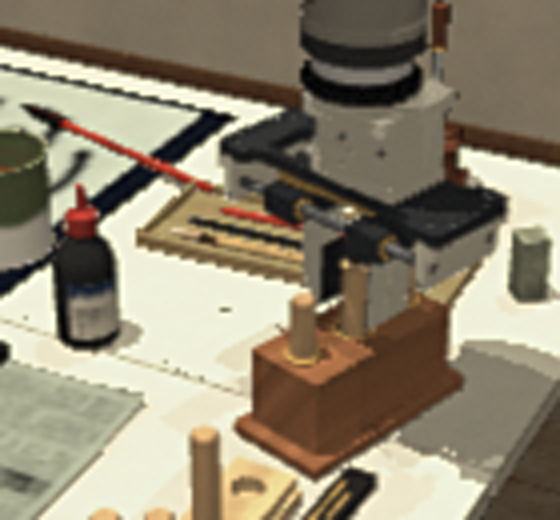

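Released, and the post stands upright. I'll lift straight up.

Emit:
move_arm --pt "40 0 0 -12 0 0 0" --pt "40 0 0 -25 0 0 0" --pt "40 0 0 -40 0 0 0" --pt "40 0 0 -40 0 0 0" --pt "40 0 0 -30 0 0 0" --pt "40 0 0 0 0 0 0" --pt "40 0 0 0 0 0 0"

```text
time: 24.45
tool_pos: [0.4933, 0.0433, 0.2357]
tool_rot: [-3.14, -0.004, -0.295]
contact_force: [-0.5, -0.7, 0.1]
opening: 0.0395
```

```bash
python3 - <<'E'
from h import *
st()
for c in ["side","wrist","scene"]: snap(c,c+"24")
S=load("scene24")["img"][:,:,::-1];D=load("side24")["img"][:,:,::-1]
A=cv2.resize(S[170:350,170:400],None,fx=3.4,fy=3.3,interpolation=cv2.INTER_CUBIC)
cv2.imwrite("pics/s24c.png",A)
cv2.imwrite("pics/d24c.png",cv2.resize(D[140:330,210:370],None,fx=3.5,fy=3,interpolation=cv2.INTER_CUBIC))
E
```

```text
t 24.45 p [0.4933 0.0433 0.2357] rpy [-3.1398 -0.0041 -0.2947] F [-0.5161 -0.709   0.1127] op 0.03951637309755114
```

View pics/d24c.png

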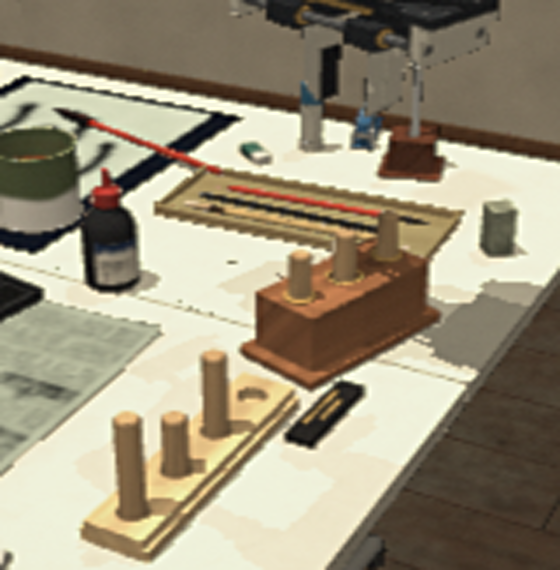

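View pics/s24c.png

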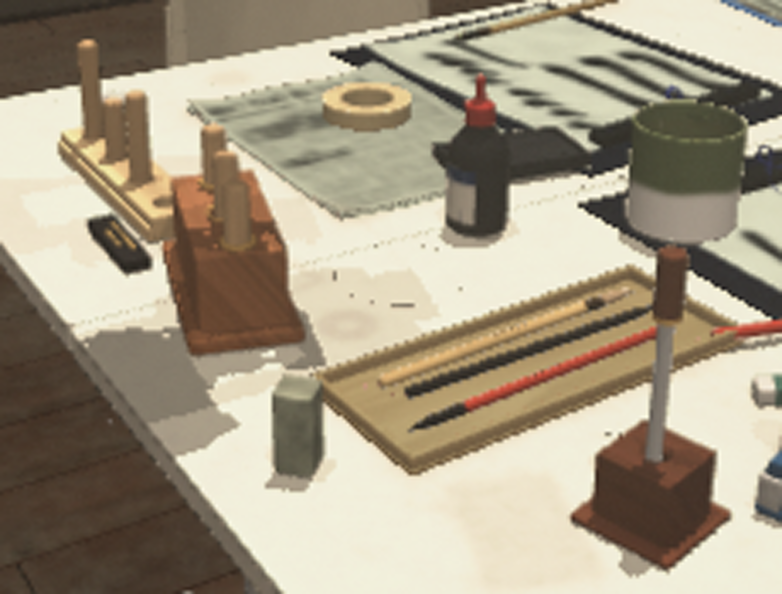

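View pics/wrist24.png

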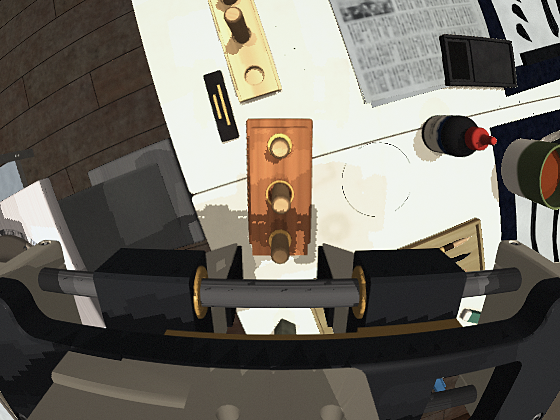

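```bash
python3 - <<'E'
from h import *
from cell import robot
d=load("side24"); f=lambda u,v:((u+.5)/3.5-.5+210,(v+.5)/3-.5+140)
print(onz(d,*f(345,238),.113)); print(robot.hand_in()); st()
E
```

```text
[0.4921 0.0497 0.113 ]
the job is handed in; nothing more can be done
None
the job is handed in; nothing more can be done
```

The missing rail post is in place: the 75 mm post stands in the socket, and the job was handed in at about 24.5 s of the 67 s allowed. No verdict was reported back.

- **Depth:** the rod touched the socket floor with its tip about 30–31 mm below the mouth, pressing with up to 37 N. That means the 30 mm socket and the 75 mm post.
- **Rod:** it went back into its stand with a 10 N touch on the floor. After I let go, the pictures showed it upright and seated.
- **Post:** I took the 75 mm post from the rack and lowered it until it pressed on the floor at the expected height (32 N). I then released it and backed away.

**Last checks:**
- The three post tops lie on one straight line in the side picture, to about a pixel, so they look level.
- The other three posts are still in the rack, and I saw no change in the ink bottle, tape roll, seal or ink stick. I judged this by eye and did not measure it.
- One check disagreed: a rough reading of the new post's top from the side picture came out about 7 mm from my socket centre. The hole leaves only about 2.5 mm of play and the tops line up, so I think the pixel reading was off. I did not re-measure it.

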